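# Load sample plates onto an indexing table

## Robot

A 6-joint arm with a two-finger parallel gripper is mounted at the origin on a cart in front of the work surface, level with it; the furniture and walls round the work are solid. World frame = base frame: x ahead of the robot, y to its left, z up, the work surface at z = 0. Lengths are in m, angles in rad, forces in N, time in s.
With the tool pointing down it reaches from about 0.25 to 0.725 m from the base axis. Payload 4 kg.
Tool frame: the origin (TCP) lies on the centre line of the jaws, within the pads' length; the fingertips stand 19 mm ahead of it and the grasp point (between the pads) is the TCP; z points along the fingers, y is the line along which they close (so a half turn about z gives the same grasp; the last joint's range is limited). The gripper opens to 85 mm and grips with 20 to 120 N. Pads are 22 mm wide; open, the fingers measure 114 mm over their backs; the gripper's body (76 mm by 85 mm) begins 54 mm behind the grasp point. The pads swing forward as they close: fully open they stand 13 mm farther back than shut.
Start: joints at [-1.287, 0.241, 0.005, 1.335, 0, 1.571], TCP at [0.14, -0.48, 0.25] pointing down, gripper open.
Joint ranges: [-2.72, 2.72], [-1.05, 1.87], [-1.09, 1.28], [-1.99, 2.15], [-1.42, 1.44], [-3.14, 3.14]. Speed limits (rad/s): [2.79, 2.79, 3.14, 3.14, 3.14, 3.14].

## Interface

Orientations are given as [roll, pitch, yaw] about the fixed x, y, z axes, in that order (R = Rz(yaw) Ry(pitch) Rx(roll)).
In Python, from rig import bot gives the robot as it stands.
- The arm moves only by the shell command python3 -m pendant 'ROWS' [FORCE]. ROWS is text: rows parted by semicolons, each of 7 numbers parted by spaces: the shift along the world's x, y, z normalised to -1 to 1, where 1 is 0.5 m, then the turn, a rotation vector about the world's x, y, z normalised to -1 to 1, where 1 is 360 degrees, then the closure, from -1 (fully open) to 1 (shut). In form: tx ty tz rx ry rz grip; .... A call has 1 to 20 rows; each row is the pose to reach, as a shift and turn from the pose commanded when the call began, turning the shorter way round; what a row does not reach only later rows make up. A row lasts 1/12 s, in which the tool goes at most 41.7 mm and 7.16 degrees, less where a joint would pass 70% of its speed; a pose out of reach is approached as far as the arm can. A call with a number of a shift or a turn outside -1 to 1 is refused whole. A call with a gripper value outside its range is refused whole. The fingers move at their own pace and stop on an object; FORCE is the grip in N (left out, the last holds). Time passes only in rows, so rows that repeat a pose let the fingers close. It gives the time, the measured TCP pose, the force, the opening and the grip force at its end, in the units of the state.
- bot.get_state(): the state, without advancing time (a new reading comes with each control period).
- bot.snapshot(name): name is "side" or "top"; returns a dict with "color" (384x512x3 uint8, red, green, blue), "range_z" (384x512 float32, m along the optical axis (not along the pixel's ray), 0 where there is no reading), "K" (3x3 intrinsics, pixels), "R" (3x3) and "t" (3): a world point X has camera coordinates R X + t. Camera axes: x right, y down, z forward; pixel columns grow to the right and rows downward; lengths in m; the calibration is good to about 2 mm. A picture is of the moment at which its call begins.
- bot.hand_in(): hands the job in; it is judged then, once.
The state is a dict: "t": time; "joint_pos": joint angles; "joint_vel": joint speeds; "joint_efforts": joint torques, N m; "ee_pos": TCP position; "eef_rot": TCP orientation; "ft_force": force on the tool from outside, world axes, zero at the start; "ft_torque": the same for the moment, N m; "opening": opening from 0.0 (shut) to 1.0 (fully open); "finger_force": force on a finger pad.
Only numpy, scipy, OpenCV 4.12 (cv2) and the standard library are available. Lean on these libraries where they do the work, as an engineer would, in place of code of your own. Each camera call takes 0.05 s, during which the arm holds its last target. There are 200 camera calls.

## Task

Load every metal sample plate from the grooved stand onto the indexing table: slide a plate along its lane until enough of it overhangs the stand's front edge to take hold of, lay it flat and squarely in the outline on the table's arm that stands at the fixed pointer, then turn the table by its handle one click (a sixth of a turn) anticlockwise seen from above, and go on with the next plate. Start with the table as it stands and turn it one click after every plate, the last one too, so that at the end an empty arm stands at the pointer and the plates lie in a row on the arms just past it. Leave the other things on the bench where they are.

Things in the scene. Friction and masses are not known exactly. Their poses are not given: they have to be found in the camera images.
- stand_front (a point): Fixed grey stand, 165 (x) x 250 (y) mm, four lanes along x, open at both ends. Point: middle of its front edge at the height of the lanes' floor, 45 mm above the bench; x points along the lanes to the back edge 165 mm away, z up. Lane centres at y = -90, -30, +30, +90 mm; lanes 43 mm wide, rails beside them 12 mm high, 17 mm wide between lanes, 13.5 outside. Beyond the front edge is only the bench.
- plate1_mid (a point): Aluminium sample plate, 85 (x) x 40 (y) x 5 mm, about 50 g, three round marks on top; point: its centre. Lies in a lane, x along it, 15 to 45 mm back from the front edge; the rails leave fingers no room at its sides. It tips off once half of it overhangs. May be absent (3 or 4 are there); all are alike and may go in any order.
- plate2_mid (a point): Aluminium sample plate, 85 (x) x 40 (y) x 5 mm, about 50 g, three round marks on top; point: its centre. Lies in a lane, x along it, 15 to 45 mm back from the front edge; the rails leave fingers no room at its sides. It tips off once half of it overhangs. May be absent (3 or 4 are there); all are alike and may go in any order.
- plate3_mid (a point): Aluminium sample plate, 85 (x) x 40 (y) x 5 mm, about 50 g, three round marks on top; point: its centre. Lies in a lane, x along it, 15 to 45 mm back from the front edge; the rails leave fingers no room at its sides. It tips off once half of it overhangs. May be absent (3 or 4 are there); all are alike and may go in any order.
- plate4_mid (a point): Aluminium sample plate, 85 (x) x 40 (y) x 5 mm, about 50 g, three round marks on top; point: its centre. Lies in a lane, x along it, 15 to 45 mm back from the front edge; the rails leave fingers no room at its sides. It tips off once half of it overhangs. May be absent (3 or 4 are there); all are alike and may go in any order.
- rotor (a joint): Turn of the indexing table about its upright axis, rad, about 0 at the start, growing anticlockwise seen from above. Sprung detents at 0, 1.047, 2.094, 3.142 and 4.189 pull it in when it is let go near one; end stops just outside 0 and 4.189. It takes up to about 0.3 N m to turn. The plates lie on it by friction alone (rubber facing): jerky starts and stops shift them.
- handle (a point): Centre of the black bar handle in the middle of the table, on the turning axis, 94 mm above the bench. The bar turns with the table; it is 62 mm long along this point's x, 14 mm thick along y, 28 mm high (top 108 mm above the bench), on a 22 mm thick stem.
- station1 (a point): Outlined place 1 on an arm of the rubber-faced six-armed table; turns with it. Point: where a plate's centre belongs, 88 mm from the axis, 2.5 mm above the arm's top (44 mm above the bench); x points along the arm to the axis, the plate's x goes along it (either way round). At the pointer when the table stands at 0 rad.
- station2 (a point): Outlined place 2 on an arm of the rubber-faced six-armed table; turns with it. Point: where a plate's centre belongs, 88 mm from the axis, 2.5 mm above the arm's top (44 mm above the bench); x points along the arm to the axis, the plate's x goes along it (either way round). At the pointer when the table stands at 1.047 rad.
- station3 (a point): Outlined place 3 on an arm of the rubber-faced six-armed table; turns with it. Point: where a plate's centre belongs, 88 mm from the axis, 2.5 mm above the arm's top (44 mm above the bench); x points along the arm to the axis, the plate's x goes along it (either way round). At the pointer when the table stands at 2.094 rad.
- station4 (a point): Outlined place 4 on an arm of the rubber-faced six-armed table; turns with it. Point: where a plate's centre belongs, 88 mm from the axis, 2.5 mm above the arm's top (44 mm above the bench); x points along the arm to the axis, the plate's x goes along it (either way round). At the pointer when the table stands at 3.142 rad.
- at_pointer (a point): Fixed: centre of a plate lying on the arm at the pointer, a small steel pin 38 mm high, 166 mm from the axis, on the robot's side; x points to the axis. Table: raised middle of radius 95 mm, arms as high, 24 mm wide, out to 140 mm, on a disc of radius 152 mm 10 mm lower, so a plate's outer part sticks out 8 mm over each side of its arm, with 10 mm of depth for fingers.
- petri_c (a point): Clear petri dish, 58 mm across, 15 mm high, to be left alone; this point is its centre.
- dropper_c (a point): Small dropper bottle, 33 mm across, 102 mm high, to be left alone; this point is half-way up.
- bud_tub_c (a point): Round tub of cotton buds, 77 mm across, 80 mm high, to be left alone; this point is half-way up.
- past_pointer (a point): Fixed point: where the centre of a plate lies one click (60 degrees anticlockwise) past the pointer; the plate loaded last ends here.
Mind the look-alikes: they are no part of the job. Leave any green look-alike of the part that bears plate3_mid alone. What is shaped like the part that bears plate4_mid but green is not meant.

How it is judged:
On the way, in this order (a step that is already met when the one before it is completed fails the run):
1. a plate lies in outline 1, the table not yet turned (((horizontal distance between plate1_mid and station1 below 0.015 m and z of plate1_mid in the frame of station1 between -0.004 and 0.004 m and angle between the x axis of plate1_mid and the x axis of station1, either way round below 0.25 rad) or (horizontal distance between plate2_mid and station1 below 0.015 m and z of plate2_mid in the frame of station1 between -0.004 and 0.004 m and angle between the x axis of plate2_mid and the x axis of station1, either way round below 0.25 rad) or (horizontal distance between plate3_mid and station1 below 0.015 m and z of plate3_mid in the frame of station1 between -0.004 and 0.004 m and angle between the x axis of plate3_mid and the x axis of station1, either way round below 0.25 rad) or (horizontal distance between plate4_mid and station1 below 0.015 m and z of plate4_mid in the frame of station1 between -0.004 and 0.004 m and angle between the x axis of plate4_mid and the x axis of station1, either way round below 0.25 rad)) and value of joint rotor between -0.09 and 0.09 rad), for 0.2 s.
2. the table is turned one click with that plate on it (((horizontal distance between plate1_mid and station1 below 0.015 m and z of plate1_mid in the frame of station1 between -0.004 and 0.004 m and angle between the x axis of plate1_mid and the x axis of station1, either way round below 0.25 rad) or (horizontal distance between plate2_mid and station1 below 0.015 m and z of plate2_mid in the frame of station1 between -0.004 and 0.004 m and angle between the x axis of plate2_mid and the x axis of station1, either way round below 0.25 rad) or (horizontal distance between plate3_mid and station1 below 0.015 m and z of plate3_mid in the frame of station1 between -0.004 and 0.004 m and angle between the x axis of plate3_mid and the x axis of station1, either way round below 0.25 rad) or (horizontal distance between plate4_mid and station1 below 0.015 m and z of plate4_mid in the frame of station1 between -0.004 and 0.004 m and angle between the x axis of plate4_mid and the x axis of station1, either way round below 0.25 rad)) and value of joint rotor between 0.957 and 1.137 rad), for 0.2 s.
3. a second plate lies in outline 2, the table still at the first click (all of step 2 and ((horizontal distance between plate1_mid and station2 below 0.015 m and z of plate1_mid in the frame of station2 between -0.004 and 0.004 m and angle between the x axis of plate1_mid and the x axis of station2, either way round below 0.25 rad) or (horizontal distance between plate2_mid and station2 below 0.015 m and z of plate2_mid in the frame of station2 between -0.004 and 0.004 m and angle between the x axis of plate2_mid and the x axis of station2, either way round below 0.25 rad) or (horizontal distance between plate3_mid and station2 below 0.015 m and z of plate3_mid in the frame of station2 between -0.004 and 0.004 m and angle between the x axis of plate3_mid and the x axis of station2, either way round below 0.25 rad) or (horizontal distance between plate4_mid and station2 below 0.015 m and z of plate4_mid in the frame of station2 between -0.004 and 0.004 m and angle between the x axis of plate4_mid and the x axis of station2, either way round below 0.25 rad))), for 0.2 s.
4. the table is turned to the second click with both plates on it (((horizontal distance between plate1_mid and station1 below 0.015 m and z of plate1_mid in the frame of station1 between -0.004 and 0.004 m and angle between the x axis of plate1_mid and the x axis of station1, either way round below 0.25 rad) or (horizontal distance between plate2_mid and station1 below 0.015 m and z of plate2_mid in the frame of station1 between -0.004 and 0.004 m and angle between the x axis of plate2_mid and the x axis of station1, either way round below 0.25 rad) or (horizontal distance between plate3_mid and station1 below 0.015 m and z of plate3_mid in the frame of station1 between -0.004 and 0.004 m and angle between the x axis of plate3_mid and the x axis of station1, either way round below 0.25 rad) or (horizontal distance between plate4_mid and station1 below 0.015 m and z of plate4_mid in the frame of station1 between -0.004 and 0.004 m and angle between the x axis of plate4_mid and the x axis of station1, either way round below 0.25 rad)) and ((horizontal distance between plate1_mid and station2 below 0.015 m and z of plate1_mid in the frame of station2 between -0.004 and 0.004 m and angle between the x axis of plate1_mid and the x axis of station2, either way round below 0.25 rad) or (horizontal distance between plate2_mid and station2 below 0.015 m and z of plate2_mid in the frame of station2 between -0.004 and 0.004 m and angle between the x axis of plate2_mid and the x axis of station2, either way round below 0.25 rad) or (horizontal distance between plate3_mid and station2 below 0.015 m and z of plate3_mid in the frame of station2 between -0.004 and 0.004 m and angle between the x axis of plate3_mid and the x axis of station2, either way round below 0.25 rad) or (horizontal distance between plate4_mid and station2 below 0.015 m and z of plate4_mid in the frame of station2 between -0.004 and 0.004 m and angle between the x axis of plate4_mid and the x axis of station2, either way round below 0.25 rad)) and value of joint rotor between 2.004 and 2.184 rad), for 0.2 s.
5. a third plate lies in outline 3, the table still at the second click (all of step 4 and ((horizontal distance between plate1_mid and station3 below 0.015 m and z of plate1_mid in the frame of station3 between -0.004 and 0.004 m and angle between the x axis of plate1_mid and the x axis of station3, either way round below 0.25 rad) or (horizontal distance between plate2_mid and station3 below 0.015 m and z of plate2_mid in the frame of station3 between -0.004 and 0.004 m and angle between the x axis of plate2_mid and the x axis of station3, either way round below 0.25 rad) or (horizontal distance between plate3_mid and station3 below 0.015 m and z of plate3_mid in the frame of station3 between -0.004 and 0.004 m and angle between the x axis of plate3_mid and the x axis of station3, either way round below 0.25 rad) or (horizontal distance between plate4_mid and station3 below 0.015 m and z of plate4_mid in the frame of station3 between -0.004 and 0.004 m and angle between the x axis of plate4_mid and the x axis of station3, either way round below 0.25 rad))), for 0.2 s.
6. the table is at the third click with every plate there is lying in outlines 1 to 4 (a fourth plate is laid down here) (((horizontal distance between plate1_mid and station3 below 0.015 m and z of plate1_mid in the frame of station3 between -0.004 and 0.004 m and angle between the x axis of plate1_mid and the x axis of station3, either way round below 0.25 rad) or (horizontal distance between plate2_mid and station3 below 0.015 m and z of plate2_mid in the frame of station3 between -0.004 and 0.004 m and angle between the x axis of plate2_mid and the x axis of station3, either way round below 0.25 rad) or (horizontal distance between plate3_mid and station3 below 0.015 m and z of plate3_mid in the frame of station3 between -0.004 and 0.004 m and angle between the x axis of plate3_mid and the x axis of station3, either way round below 0.25 rad) or (horizontal distance between plate4_mid and station3 below 0.015 m and z of plate4_mid in the frame of station3 between -0.004 and 0.004 m and angle between the x axis of plate4_mid and the x axis of station3, either way round below 0.25 rad)) and value of joint rotor between 3.052 and 3.232 rad and ((horizontal distance between plate1_mid and station1 below 0.015 m and z of plate1_mid in the frame of station1 between -0.004 and 0.004 m and angle between the x axis of plate1_mid and the x axis of station1, either way round below 0.25 rad) or (horizontal distance between plate1_mid and station2 below 0.015 m and z of plate1_mid in the frame of station2 between -0.004 and 0.004 m and angle between the x axis of plate1_mid and the x axis of station2, either way round below 0.25 rad) or (horizontal distance between plate1_mid and station3 below 0.015 m and z of plate1_mid in the frame of station3 between -0.004 and 0.004 m and angle between the x axis of plate1_mid and the x axis of station3, either way round below 0.25 rad) or (horizontal distance between plate1_mid and station4 below 0.015 m and z of plate1_mid in the frame of station4 between -0.004 and 0.004 m and angle between the x axis of plate1_mid and the x axis of station4, either way round below 0.25 rad)) and ((horizontal distance between plate2_mid and station1 below 0.015 m and z of plate2_mid in the frame of station1 between -0.004 and 0.004 m and angle between the x axis of plate2_mid and the x axis of station1, either way round below 0.25 rad) or (horizontal distance between plate2_mid and station2 below 0.015 m and z of plate2_mid in the frame of station2 between -0.004 and 0.004 m and angle between the x axis of plate2_mid and the x axis of station2, either way round below 0.25 rad) or (horizontal distance between plate2_mid and station3 below 0.015 m and z of plate2_mid in the frame of station3 between -0.004 and 0.004 m and angle between the x axis of plate2_mid and the x axis of station3, either way round below 0.25 rad) or (horizontal distance between plate2_mid and station4 below 0.015 m and z of plate2_mid in the frame of station4 between -0.004 and 0.004 m and angle between the x axis of plate2_mid and the x axis of station4, either way round below 0.25 rad)) and ((horizontal distance between plate3_mid and station1 below 0.015 m and z of plate3_mid in the frame of station1 between -0.004 and 0.004 m and angle between the x axis of plate3_mid and the x axis of station1, either way round below 0.25 rad) or (horizontal distance between plate3_mid and station2 below 0.015 m and z of plate3_mid in the frame of station2 between -0.004 and 0.004 m and angle between the x axis of plate3_mid and the x axis of station2, either way round below 0.25 rad) or (horizontal distance between plate3_mid and station3 below 0.015 m and z of plate3_mid in the frame of station3 between -0.004 and 0.004 m and angle between the x axis of plate3_mid and the x axis of station3, either way round below 0.25 rad) or (horizontal distance between plate3_mid and station4 below 0.015 m and z of plate3_mid in the frame of station4 between -0.004 and 0.004 m and angle between the x axis of plate3_mid and the x axis of station4, either way round below 0.25 rad)) and ((horizontal distance between plate4_mid and station1 below 0.015 m and z of plate4_mid in the frame of station1 between -0.004 and 0.004 m and angle between the x axis of plate4_mid and the x axis of station1, either way round below 0.25 rad) or (horizontal distance between plate4_mid and station2 below 0.015 m and z of plate4_mid in the frame of station2 between -0.004 and 0.004 m and angle between the x axis of plate4_mid and the x axis of station2, either way round below 0.25 rad) or (horizontal distance between plate4_mid and station3 below 0.015 m and z of plate4_mid in the frame of station3 between -0.004 and 0.004 m and angle between the x axis of plate4_mid and the x axis of station3, either way round below 0.25 rad) or (horizontal distance between plate4_mid and station4 below 0.015 m and z of plate4_mid in the frame of station4 between -0.004 and 0.004 m and angle between the x axis of plate4_mid and the x axis of station4, either way round below 0.25 rad))), for 0.2 s.
At the end, for the whole second after the job is handed in: Every plate lies flat in its own outline (within 15 mm, height within 4 mm, along the arm within 0.25 rad), from outline 1 on without a gap; the table rests at the click after the last plate (3.142 rad for three, 4.189 for four, within 0.09), no plate at the pointer (((horizontal distance between plate1_mid and station1 below 0.015 m and z of plate1_mid in the frame of station1 between -0.004 and 0.004 m and angle between the x axis of plate1_mid and the x axis of station1, either way round below 0.25 rad) or (horizontal distance between plate2_mid and station1 below 0.015 m and z of plate2_mid in the frame of station1 between -0.004 and 0.004 m and angle between the x axis of plate2_mid and the x axis of station1, either way round below 0.25 rad) or (horizontal distance between plate3_mid and station1 below 0.015 m and z of plate3_mid in the frame of station1 between -0.004 and 0.004 m and angle between the x axis of plate3_mid and the x axis of station1, either way round below 0.25 rad) or (horizontal distance between plate4_mid and station1 below 0.015 m and z of plate4_mid in the frame of station1 between -0.004 and 0.004 m and angle between the x axis of plate4_mid and the x axis of station1, either way round below 0.25 rad)) and ((horizontal distance between plate1_mid and station2 below 0.015 m and z of plate1_mid in the frame of station2 between -0.004 and 0.004 m and angle between the x axis of plate1_mid and the x axis of station2, either way round below 0.25 rad) or (horizontal distance between plate2_mid and station2 below 0.015 m and z of plate2_mid in the frame of station2 between -0.004 and 0.004 m and angle between the x axis of plate2_mid and the x axis of station2, either way round below 0.25 rad) or (horizontal distance between plate3_mid and station2 below 0.015 m and z of plate3_mid in the frame of station2 between -0.004 and 0.004 m and angle between the x axis of plate3_mid and the x axis of station2, either way round below 0.25 rad) or (horizontal distance between plate4_mid and station2 below 0.015 m and z of plate4_mid in the frame of station2 between -0.004 and 0.004 m and angle between the x axis of plate4_mid and the x axis of station2, either way round below 0.25 rad)) and ((horizontal distance between plate1_mid and station3 below 0.015 m and z of plate1_mid in the frame of station3 between -0.004 and 0.004 m and angle between the x axis of plate1_mid and the x axis of station3, either way round below 0.25 rad) or (horizontal distance between plate2_mid and station3 below 0.015 m and z of plate2_mid in the frame of station3 between -0.004 and 0.004 m and angle between the x axis of plate2_mid and the x axis of station3, either way round below 0.25 rad) or (horizontal distance between plate3_mid and station3 below 0.015 m and z of plate3_mid in the frame of station3 between -0.004 and 0.004 m and angle between the x axis of plate3_mid and the x axis of station3, either way round below 0.25 rad) or (horizontal distance between plate4_mid and station3 below 0.015 m and z of plate4_mid in the frame of station3 between -0.004 and 0.004 m and angle between the x axis of plate4_mid and the x axis of station3, either way round below 0.25 rad)) and ((horizontal distance between plate1_mid and station1 below 0.015 m and z of plate1_mid in the frame of station1 between -0.004 and 0.004 m and angle between the x axis of plate1_mid and the x axis of station1, either way round below 0.25 rad) or (horizontal distance between plate1_mid and station2 below 0.015 m and z of plate1_mid in the frame of station2 between -0.004 and 0.004 m and angle between the x axis of plate1_mid and the x axis of station2, either way round below 0.25 rad) or (horizontal distance between plate1_mid and station3 below 0.015 m and z of plate1_mid in the frame of station3 between -0.004 and 0.004 m and angle between the x axis of plate1_mid and the x axis of station3, either way round below 0.25 rad) or (horizontal distance between plate1_mid and station4 below 0.015 m and z of plate1_mid in the frame of station4 between -0.004 and 0.004 m and angle between the x axis of plate1_mid and the x axis of station4, either way round below 0.25 rad)) and ((horizontal distance between plate2_mid and station1 below 0.015 m and z of plate2_mid in the frame of station1 between -0.004 and 0.004 m and angle between the x axis of plate2_mid and the x axis of station1, either way round below 0.25 rad) or (horizontal distance between plate2_mid and station2 below 0.015 m and z of plate2_mid in the frame of station2 between -0.004 and 0.004 m and angle between the x axis of plate2_mid and the x axis of station2, either way round below 0.25 rad) or (horizontal distance between plate2_mid and station3 below 0.015 m and z of plate2_mid in the frame of station3 between -0.004 and 0.004 m and angle between the x axis of plate2_mid and the x axis of station3, either way round below 0.25 rad) or (horizontal distance between plate2_mid and station4 below 0.015 m and z of plate2_mid in the frame of station4 between -0.004 and 0.004 m and angle between the x axis of plate2_mid and the x axis of station4, either way round below 0.25 rad)) and ((horizontal distance between plate3_mid and station1 below 0.015 m and z of plate3_mid in the frame of station1 between -0.004 and 0.004 m and angle between the x axis of plate3_mid and the x axis of station1, either way round below 0.25 rad) or (horizontal distance between plate3_mid and station2 below 0.015 m and z of plate3_mid in the frame of station2 between -0.004 and 0.004 m and angle between the x axis of plate3_mid and the x axis of station2, either way round below 0.25 rad) or (horizontal distance between plate3_mid and station3 below 0.015 m and z of plate3_mid in the frame of station3 between -0.004 and 0.004 m and angle between the x axis of plate3_mid and the x axis of station3, either way round below 0.25 rad) or (horizontal distance between plate3_mid and station4 below 0.015 m and z of plate3_mid in the frame of station4 between -0.004 and 0.004 m and angle between the x axis of plate3_mid and the x axis of station4, either way round below 0.25 rad)) and ((horizontal distance between plate4_mid and station1 below 0.015 m and z of plate4_mid in the frame of station1 between -0.004 and 0.004 m and angle between the x axis of plate4_mid and the x axis of station1, either way round below 0.25 rad) or (horizontal distance between plate4_mid and station2 below 0.015 m and z of plate4_mid in the frame of station2 between -0.004 and 0.004 m and angle between the x axis of plate4_mid and the x axis of station2, either way round below 0.25 rad) or (horizontal distance between plate4_mid and station3 below 0.015 m and z of plate4_mid in the frame of station3 between -0.004 and 0.004 m and angle between the x axis of plate4_mid and the x axis of station3, either way round below 0.25 rad) or (horizontal distance between plate4_mid and station4 below 0.015 m and z of plate4_mid in the frame of station4 between -0.004 and 0.004 m and angle between the x axis of plate4_mid and the x axis of station4, either way round below 0.25 rad)) and (value of joint rotor between 3.052 and 3.232 rad or value of joint rotor between 4.099 and 4.279 rad) and horizontal distance between each of plate1_mid, plate2_mid, plate3_mid, plate4_mid and at_pointer above 0.05 m and velocity of joint rotor between -0.05 and 0.05 rad/s and horizontal distance between any of plate1_mid, plate2_mid, plate3_mid, plate4_mid and past_pointer below 0.03 m); the robot touches nothing.
It fails at once if the petri dish is pushed aside by more than 4 cm (distance of petri_c from where it was at the start of the episode above 0.04 m).
It fails at once if the dropper bottle is pushed aside by more than 4 cm (distance of dropper_c from where it was at the start of the episode above 0.04 m).
It fails at once if the tub of cotton buds is pushed aside by more than 4 cm (distance of bud_tub_c from where it was at the start of the episode above 0.04 m).
Of plate1, plate2, plate3, plate4 only 3 to 4 are there at a start; the rules pass over those that are not, and their reading is None.
At some moment in a run one of plate1, plate2, plate3, plate4 may be knocked a few centimetres aside while the robot is not near it.
It also fails if it takes over 210 s, if anything falls off the work surface, if the arm or the gripper's body presses on something with over 40 N, if the wrist force passes 120 N, or if a joint passes its speed limit or range.

## Working session

There is one attempt and no reset: what is moved stays moved. The work goes in short steps, Python scripts to look and compute and a shell command to move; the robot and the scene stay as the last step left them, time stands still between calls to the robot, and variables do not carry over. Pictures are saved under pics/ and viewed, at most 14 in all, crops included, and the job is handed in when it is done.

```bash
ls; mkdir -p pics
python3 - <<'E'
from rig import bot
import cv2,numpy as np
for n in("side","top"):
    s=bot.snapshot(n); np.savez(f"/tmp/{n}0.npz",**s)
    cv2.imwrite(f"pics/{n}0.png",s["color"][:,:,::-1]); print(n,s["K"].tolist(),(-s["R"].T@s["t"]).round(3),s["R"].round(3).tolist())
print(bot.get_state())
E
```

```text
pics
side [[443.01004704045175, 0.0, 259.1970615794927], [0.0, 443.01004704045175, 188.90694206654274], [0.0, 0.0, 1.0]] [0.648 0.676 1.124] [[-0.994, 0.108, 0.013], [0.081, 0.816, -0.572], [-0.072, -0.568, -0.82]]
top [[460.32480827085897, 0.0, 255.0347202606276], [0.0, 460.32480827085897, 189.91774843116892], [0.0, 0.0, 1.0]] [ 0.463 -0.04   1.332] [[0.016, -1.0, 0.012], [-0.995, -0.018, -0.094], [0.094, -0.011, -0.995]]
{'t': 0.1, 'joint_pos': array([-1.28695328e+00,  2.41308289e-01,  3.86125060e-03,  1.33516160e+00,
       -1.50692055e-05,  1.57079776e+00]), 'joint_vel': array([ 0.00032753, -0.00143219,  0.00233505, -0.00022389,  0.00064032,
        0.00093574]), 'joint_efforts': array([-4.03890544e-05, -3.73137939e+01,  2.53009826e+01,  1.08234616e-02,
       -8.97602172e-05,  1.24516555e-05]), 'ee_pos': array([ 0.13987534, -0.4795006 ,  0.24951746]), 'eef_rot': array([-3.13978034e+00,  1.50717723e-05,  2.83841644e-01]), 'ft_force': array([ 0.47776053, -0.34924804,  0.08653237]), 'ft_torque': array([-0.01705606, -0.00922512,  0.01304311]), 'finger_force': 0.0, 'opening': 1.0017288600224894}
```

View pics/top0.png

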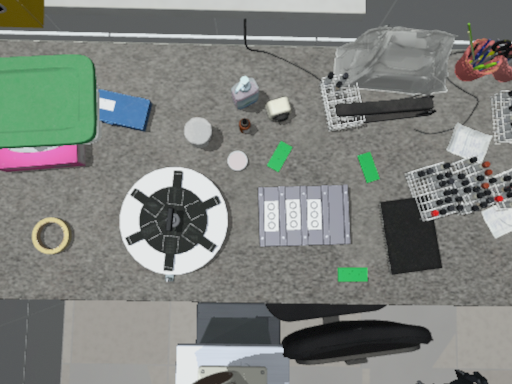

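View pics/side0.png

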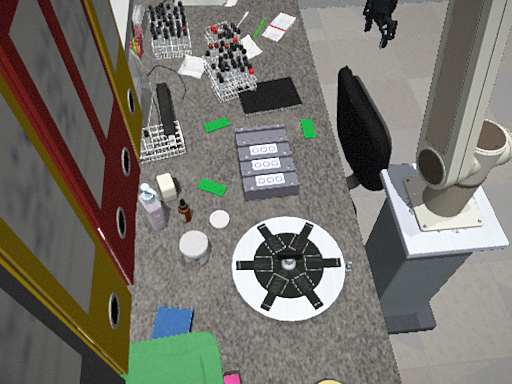

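Top view: three white plates with marks at (271,216), (293,214) and (314,214) in the stand, with the fourth lane at (336,214) empty. The green pieces at (280,156), (369,167) and (353,274) are the look-alikes. The table is at (174,220), with its pin near (169,277). The side view agrees. Next I'll measure and enlarge.

```bash
cat > h.py <<'E'
import numpy as np,cv2
from rig import bot
def snap(n):
    s=bot.snapshot(n); return s
def xyz(s):
    h,w=s["range_z"].shape; v,u=np.mgrid[:h,:w]; z=s["range_z"]
    c=np.stack([(u-s["K"][0,2])/s["K"][0,0]*z,(v-s["K"][1,2])/s["K"][1,1]*z,z],-1)
    return (c-s["t"])@s["R"]
def ray(s,uv,z):
    uv=np.atleast_2d(np.asarray(uv,float)); d=np.c_[uv,np.ones(len(uv))]@np.linalg.inv(s["K"]).T@s["R"]
    o=-s["R"].T@s["t"]; return o+d*((z-o[2])/d[:,2])[:,None]
def proj(s,X):
    c=s["R"]@np.asarray(X,float)+s["t"]; return (s["K"]@c)[:2]/c[2]
def white(s,box,zpl,lo=170):
    """white blobs -> (area px, centre world, long-axis angle, size)"""
    x0,y0,x1,y1=box; im=s["color"]; m=((im.min(2)>lo)&(np.ptp(im.astype(int),axis=2)<30)).astype(np.uint8)
    k=np.zeros_like(m); k[y0:y1,x0:x1]=m[y0:y1,x0:x1]
    out=[]
    for c in cv2.findContours(k,cv2.RETR_EXTERNAL,cv2.CHAIN_APPROX_NONE)[0]:
        if cv2.contourArea(c)<100: continue
        P=ray(s,c[:,0,:],zpl)
        (cx,cy),(w,h),a=cv2.minAreaRect((P[:,:2]*1000).astype(np.float32))
        if w<h: w,h,a=h,w,a+90
        out.append((cv2.contourArea(c),round(cx),round(cy),round(w),round(h),round(a%180,1)))
    return out
E
python3 - <<'E'
from h import *
for n,pb,sb,db in(("top",(255,180,355,250),(255,180,355,250),(110,160,235,285)),("side",(230,120,302,200),(230,120,302,202),(225,210,352,325))):
    s=dict(np.load(f"/tmp/{n}0.npz")); P=xyz(s)
    print(n,"plates",white(s,pb,.05))
    m=np.zeros(P.shape[:2],bool); m[sb[1]:sb[3],sb[0]:sb[2]]=1
    q=P[m&(P[:,:,2]>.035)&(P[:,:,2]<.07)]
    r=cv2.minAreaRect((q[:,:2]*1000).astype(np.float32)); print("stand",r,np.percentile(q[:,2],[5,50,95]).round(4))
    x0,y0,x1,y1=db; w=np.zeros(P.shape[:2],np.uint8); w[y0:y1,x0:x1]=(s["color"][y0:y1,x0:x1].min(2)>150)
    c=max(cv2.findContours(w,0,1)[0],key=cv2.contourArea); hl=cv2.convexHull(c)
    D=ray(s,hl[:,0,:],.034)[:,:2]; A=np.c_[2*D,np.ones(len(D))]; k=np.linalg.lstsq(A,(D**2).sum(1),rcond=None)[0]
    print("disc",k[:2].round(4),np.sqrt(k[2]+k[0]**2+k[1]**2).round(4))
    m[:]=0; m[y0:y1,x0:x1]=1
    b=m&(P[:,:,2]>.085)&(P[:,:,2]<.12); q=P[b]; print("handle",len(q),cv2.minAreaRect((q[:,:2]*1000).astype(np.float32)),np.percentile(q[:,2],[5,50,95]).round(4))
a=dict(np.load("/tmp/top0.npz"))["color"][150:290,100:360,::-1]
b=dict(np.load("/tmp/side0.npz"))["color"][205:330,225:360,::-1]
cv2.imwrite("pics/c0.png",cv2.resize(a,None,fx=3,fy=3,interpolation=cv2.INTER_CUBIC))
cv2.imwrite("pics/c1.png",cv2.resize(b,None,fx=4.4,fy=4.4,interpolation=cv2.INTER_CUBIC))
E
```

```text
top plates [(425.5, 514, -100, 86, 39, 0.8), (414.0, 519, -219, 86, 41, 2.4), (423.5, 518, -160, 86, 42, 1.0)]
stand ((518.5083618164062, -191.6204376220703), (165.2722930908203, 250.98231506347656), 2.6207895278930664) [0.0417 0.0494 0.0593]
disc [0.4975 0.1749] 0.1526
handle 154 ((499.0939636230469, 171.79273986816406), (16.6630916595459, 61.40766143798828), 84.14207458496094) [0.0894 0.1071 0.1109]
side plates [(256.5, 520, -100, 87, 38, 2.7), (243.0, 525, -161, 86, 39, 2.9), (215.0, 526, -220, 87, 37, 2.7)]
stand ((520.9360961914062, -190.29901123046875), (166.2399444580078, 255.32522583007812), 2.4070324897766113) [0.0416 0.0497 0.0587]
disc [0.5011 0.1748] 0.1533
handle 207 ((501.8521423339844, 174.4793243408203), (14.86939525604248, 61.81294631958008), 84.9170913696289) [0.0866 0.1051 0.1099]
```

View pics/c0.png

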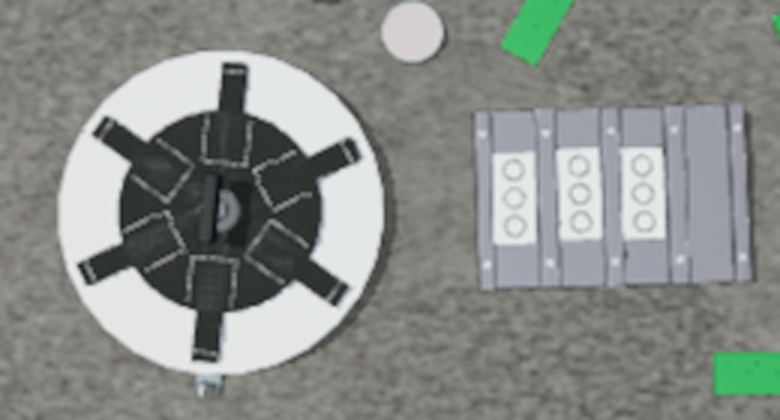

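View pics/c1.png

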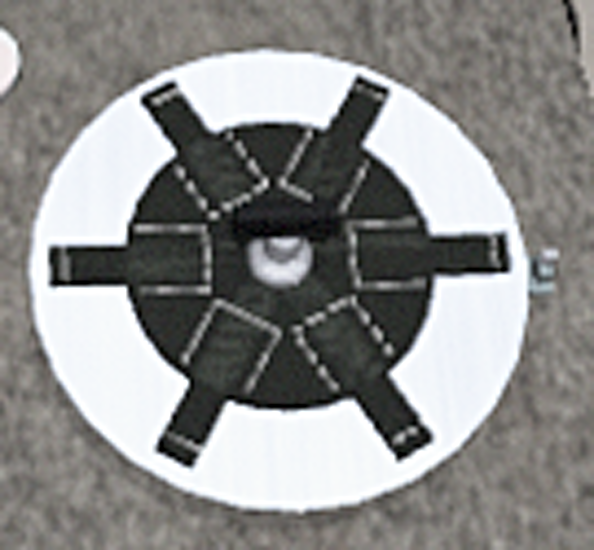

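The crops show three white plates, with the fourth lane at (700,190) in the crop empty. The plates meant are white with three marks; the green pieces have none and lie on the bench. Bar angle about -6°, stand yaw about 2.5°, and the plate pitch and sizes agree with those given. I'll check the pointer direction and move above the back of the first plate.

```bash
python3 - <<'E'
from h import *
for n,g in(("top",[(100+206/3,150+350/3),(100+234/3,150+70/3),(100+210/3,150+384/3)]),("side",[(225+497/4.4,205+252/4.4),(225+62/4.4,205+266/4.4),(225+545/4.4,205+270/4.4)])):
    s=dict(np.load(f"/tmp/{n}0.npz")); a,b=ray(s,g[:2],.044)[:,:2]; p=ray(s,g[2],.02)[0]; print(n,a.round(4),b.round(4),"mid",((a+b)/2).round(4),"yaw",np.degrees(np.arctan2(*(b-a)[::-1])).round(1),"pin",p.round(3))
E
python3 -m pendant '.06 .05 -.01 0 0 -.01 1;.12 .10 -.03 0 0 -.02 1;.18 .16 -.04 0 0 -.03 1;.25 .22 -.06 0 0 -.038 1;.31 .27 -.07 0 0 -.038 1;.37 .32 -.08 0 0 -.038 1;.43 .38 -.1 0 0 -.038 1;.5 .43 -.11 0 0 -.038 1;.56 .49 -.13 0 0 -.038 1;.62 .54 -.14 0 0 -.038 1;.68 .59 -.15 0 0 -.038 1;.75 .65 -.17 0 0 -.038 1;.81 .7 -.18 0 0 -.038 1;.85 .74 -.2 0 0 -.038 1;.878 .764 -.2 0 0 -.038 1;.878 .764 -.2 0 0 -.038 1;.878 .764 -.2 0 0 -.038 1;.878 .764 -.2 0 0 -.038 1' 60
```

```text
top [0.3684 0.181 ] [0.6285 0.1636] mid [0.4984 0.1723] yaw -3.8 pin [0.335 0.18  0.02 ]
side [0.3699 0.1865] [0.6332 0.1688] mid [0.5016 0.1776] yaw -3.8 pin [0.337 0.191 0.02 ]
t: 1.6
ee_pos: [0.5782, -0.0983, 0.1498]
eef_rot: [3.142, 0.002, 0.045]
ft_force: [-0.3, -0.1, 0.9]
opening: 0.002
finger_force: 0.0
```

```bash
python3 -m pendant '0 0 -.05 0 0 0 1;0 0 -.1 0 0 0 1;0 0 -.14 0 0 0 1;0 0 -.16 0 0 0 1;0 0 -.166 0 0 0 1;0 0 -.166 0 0 0 1' && python3 -m pendant '-.01 0 0 0 0 0 1;-.02 -.001 0 0 0 0 1;-.03 -.001 0 0 0 0 1;-.042 -.002 0 0 0 0 1;-.054 -.002 0 0 0 0 1;-.066 -.003 0 0 0 0 1;-.078 -.003 0 0 0 0 1;-.09 -.004 0 0 0 0 1;-.102 -.004 0 0 0 0 1;-.114 -.005 0 0 0 0 1;-.126 -.006 0 0 0 0 1;-.137 -.006 0 0 0 0 1;-.146 -.007 0 0 0 0 1;-.153 -.007 0 0 0 0 1;-.159 -.008 0 0 0 0 1;-.164 -.008 0 0 0 0 1;-.168 -.008 0 0 0 0 1;-.168 -.008 0 0 0 0 1;-.168 -.008 0 0 0 0 1'
python3 - <<'E'
from h import *
for n,pb in(("top",(255,180,355,260)),("side",(230,120,320,200))):
    s=snap(n); print(white(s,pb,.05)); cv2.imwrite(f"pics/{n}1.png",cv2.resize(s["color"][110:290,110:360,::-1],None,fx=3,fy=3))
E
```

```text
t: 2.1
ee_pos: [0.5781, -0.0988, 0.0671]
eef_rot: [-3.141, 0.001, 0.044]
ft_force: [-0.1, -0.7, -0.2]
opening: 0.002
finger_force: 0.0
t: 3.68
ee_pos: [0.4959, -0.1022, 0.0684]
eef_rot: [3.141, -0.003, 0.045]
ft_force: [2.1, 0.3, 6.6]
opening: 0.001
finger_force: 3.2
[(2748.0, 478, -147, 182, 178, 175.6)]
[(201.5, 443, -104, 74, 42, 178.2), (108.0, 548, -159, 40, 40, 93.4), (107.5, 546, -218, 46, 39, 2.6)]
```

```bash
python3 -m pendant '.006 0 0 0 0 0 1;.012 0 .02 0 0 0 1;.02 0 .08 0 0 0 1;.04 0 .16 0 0 0 1;.06 0 .24 0 0 0 1;.06 0 .3 0 0 0 1;.06 0 .36 0 0 0 1;.06 0 .36 0 0 0 1'
python3 - <<'E'
from h import *
for n,pb in(("top",(255,180,355,260)),("side",(230,120,320,200))):
    s=snap(n); print(white(s,pb,.05)); cv2.imwrite(f"pics/{n}2.png",cv2.resize(s["color"][110:290,110:360,::-1],None,fx=3,fy=3))
E
```

```text
t: 4.45
ee_pos: [0.5267, -0.1025, 0.253]
eef_rot: [3.139, -0.008, 0.045]
ft_force: [0.3, -0.0, 0.1]
opening: -0.001
finger_force: 0.0
[(242.0, 521, -233, 194, 15, 169.1), (3922.5, 505, -140, 246, 159, 171.4)]
[(263.5, 449, -101, 87, 43, 2.8), (166.0, 524, -160, 87, 40, 3.4)]
```

View pics/side2.png

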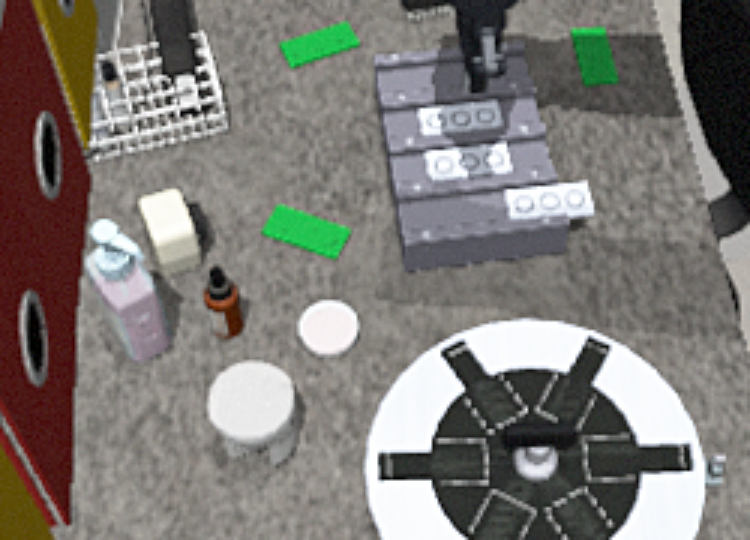

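The side crop shows plate A at (548,203), flat, with about 30 mm overhanging; the others are still in their lanes. Grasping it.

```bash
python3 -m pendant '-.06 0 -.03 0 0 0 -1;-.12 0 -.06 0 0 0 -1;-.18 -.001 -.1 0 0 0 -1;-.217 -.002 -.16 0 0 0 -1;-.217 -.002 -.22 0 0 0 -1;-.217 -.002 -.28 0 0 0 -1;-.217 -.002 -.33 0 0 0 -1;-.217 -.002 -.36 0 0 0 -1;-.217 -.002 -.375 0 0 0 -1;-.217 -.002 -.383 0 0 0 -1;-.217 -.002 -.383 0 0 0 -1;-.217 -.002 -.383 0 0 0 -1' 60 && python3 -m pendant '0 0 0 0 0 0 0;0 0 0 0 0 0 .3;0 0 0 0 0 0 1;0 0 0 0 0 0 1;0 0 0 0 0 0 1;0 0 0 0 0 0 1;0 0 0 0 0 0 1;0 0 0 0 0 0 1' 50
```

```text
t: 5.55
ee_pos: [0.4165, -0.103, 0.0559]
eef_rot: [-3.142, 0.0, 0.045]
ft_force: [0.1, 0.0, 0.3]
opening: 1.003
finger_force: 0.0
t: 6.22
ee_pos: [0.417, -0.1032, 0.0567]
eef_rot: [3.141, -0.001, 0.045]
ft_force: [-1.5, 0.1, 5.2]
opening: 0.453
finger_force: 49.4
```

```bash
python3 -m pendant '0 0 .02 0 0 0 1;0 0 .05 0 0 0 1;0 0 .1 0 0 0 1;0 .02 .15 0 0 0 1;-.01 .06 .17 0 0 -.002 1;-.015 .11 .17 0 0 -.004 1;-.02 .17 .17 0 0 -.006 1;-.025 .23 .17 0 0 -.008 1;-.03 .29 .17 0 0 -.01 1;-.04 .35 .17 0 0 -.012 1;-.045 .41 .17 0 0 -.014 1;-.05 .46 .17 0 0 -.016 1;-.06 .51 .17 0 0 -.018 1;-.065 .55 .17 0 0 -.018 1;-.068 .565 .17 0 0 -.018 1;-.068 .572 .17 0 0 -.018 1;-.068 .572 .17 0 0 -.018 1;-.068 .572 .17 0 0 -.018 1'
python3 - <<'E'
from h import *
for n in("top","side"):
    s=snap(n); cv2.imwrite(f"pics/{n}3.png",cv2.resize(s["color"][150:330,110:360,::-1],None,fx=3,fy=3))
E
```

```text
t: 7.72
ee_pos: [0.3816, -0.0002, 0.1408]
eef_rot: [-3.109, 0.001, -0.024]
ft_force: [-0.1, -0.4, -0.5]
opening: 0.449
finger_force: 50.3
```

View pics/side3.png

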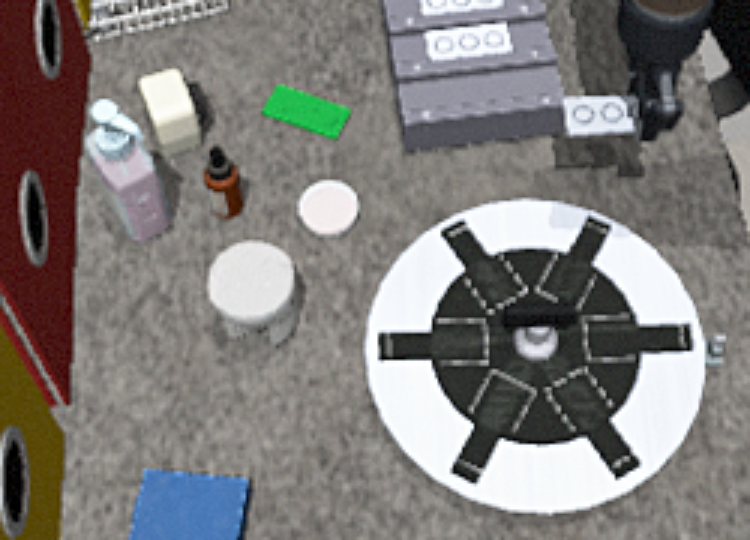

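The plate is held at (600,115) in the crop and looks flat. The arm fell short of the commanded y; I'll let it settle.

```bash
python3 -m pendant '0 0 0 0 0 0 1;0 0 0 0 0 0 1;0 0 0 0 0 0 1'
```

```text
t: 8.07
ee_pos: [0.3819, 0.0, 0.1408]
eef_rot: [-3.109, 0.001, -0.023]
ft_force: [-0.5, -0.5, -1.5]
opening: 0.445
finger_force: 50.3
```

```bash
python3 -c "
from rig import bot
s=bot.get_state(); print(s['joint_pos'].round(3),s['joint_efforts'].round(2),s['ft_torque'].round(3))"; python3 -m pendant '0 .04 0 0 0 0 1;0 .08 0 0 0 0 1;0 .12 0 0 0 0 1;0 .16 0 0 0 0 1;0 .16 0 0 0 0 1'; python3 -c "
from rig import bot
s=bot.get_state(); print(s['joint_pos'].round(3))"
```

```text
[-0.024  0.098 -0.473  1.     0.033  3.141] [-1.000e-02 -2.725e+01  2.226e+01 -1.000e-02  1.100e-01 -0.000e+00] [-0.018  0.004 -0.036]
t: 8.48
ee_pos: [0.3828, 0.0262, 0.1408]
eef_rot: [-3.076, 0.001, 0.021]
ft_force: [0.2, -0.3, -0.9]
opening: 0.447
finger_force: 50.4
[ 0.02   0.102 -0.47   1.     0.065  3.141]
```

Joint 6 is at its limit: j6 = π + j1 − yaw, so at the table the tool needs to be turned half a turn. I'll put the plate back in its lane exactly as it was and regrasp with yaw ≈ π.

```bash
python3 -m pendant '.01 -.04 0 0 0 0 1;.02 -.09 0 -.003 0 .001 1;.03 -.14 0 -.006 0 .002 1;.05 -.19 0 -.01 0 .0038 1;.06 -.23 0 -.0104 0 .0038 1;.067 -.25 0 -.0104 0 .0038 1;.067 -.258 0 -.0104 0 .0038 1;.067 -.258 0 -.0104 0 .0038 1;.067 -.258 0 -.0104 0 .0038 1'
```

```text
t: 9.23
ee_pos: [0.4156, -0.1028, 0.1406]
eef_rot: [-3.141, 0.004, 0.043]
ft_force: [-0.6, 0.4, 0.1]
opening: 0.45
finger_force: 50.4
```

```bash
python3 -m pendant '.002 0 -.04 0 -.0006 .0003 1;.002 0 -.08 0 -.0006 .0003 1;.002 0 -.11 0 -.0006 .0003 1;.002 0 -.135 0 -.0006 .0003 1;.002 0 -.15 0 -.0006 .0003 1;.002 0 -.16 0 -.0006 .0003 1;.002 0 -.165 0 -.0006 .0003 1;.002 0 -.168 0 -.0006 .0003 1;.002 0 -.168 0 -.0006 .0003 1' && python3 -m pendant '0 0 0 0 0 0 .2;0 0 0 0 0 0 0;0 0 0 0 0 0 0'
```

```text
t: 9.98
ee_pos: [0.4174, -0.1035, 0.057]
eef_rot: [3.14, -0.001, 0.045]
ft_force: [0.6, -3.8, -0.5]
opening: 0.448
finger_force: 50.5
t: 10.23
ee_pos: [0.4171, -0.1027, 0.0569]
eef_rot: [-3.14, -0.001, 0.046]
ft_force: [0.2, -0.7, 0.3]
opening: 0.5
finger_force: 0.0
```

```bash
python3 -m pendant '0 0 .02 0 0 0 -1;0 0 .08 0 0 0 -1;0 0 .15 0 0 .01 -1;0 0 .2 0 0 .03 -1;0 0 .25 0 0 .05 -1;0 0 .25 0 0 .07 -1;0 0 .25 0 0 .09 -1;0 0 .25 0 0 .11 -1;0 0 .25 0 0 .13 -1;0 0 .25 0 0 .15 -1;0 0 .25 0 0 .17 -1;0 0 .25 0 0 .19 -1;0 0 .25 0 0 .21 -1;0 0 .25 0 0 .23 -1;0 0 .25 0 0 .25 -1;0 0 .25 0 0 .25 -1' && python3 -m pendant '0 0 0 0 0 .02 -1;0 0 0 0 0 .04 -1;0 0 0 0 0 .06 -1;0 0 0 0 0 .08 -1;0 0 0 0 0 .1 -1;0 0 0 0 0 .12 -1;0 0 0 0 0 .14 -1;0 0 0 0 0 .16 -1;0 0 0 0 0 .18 -1;0 0 0 0 0 .2 -1;0 0 0 0 0 .22 -1;0 0 0 0 0 .24 -1;0 0 0 0 0 .25 -1;0 0 0 0 0 .25 -1'
python3 - <<'E'
from h import *
s=bot.get_state(); print(s["joint_pos"].round(3))
for n,pb in(("top",(255,180,355,260)),("side",(230,120,320,200))):
    s=snap(n); print(white(s,pb,.05))
E
```

```text
t: 11.57
ee_pos: [0.417, -0.1028, 0.1818]
eef_rot: [3.141, -0.002, 1.619]
ft_force: [0.1, 0.9, -0.9]
opening: 0.997
finger_force: 0.0
t: 12.73
ee_pos: [0.417, -0.1029, 0.1818]
eef_rot: [3.14, -0.001, -3.098]
ft_force: [-0.2, 0.4, -0.4]
opening: 1.003
finger_force: 0.0
[-2.430e-01  1.480e-01 -2.950e-01  1.128e+00  1.000e-03 -2.870e-01]
[(446.5, 420, -156, 89, 49, 90.9), (414.0, 519, -219, 86, 41, 2.4), (423.5, 518, -160, 86, 42, 1.0)]
[(215.5, 449, -102, 85, 42, 179.0), (246.0, 524, -160, 87, 40, 2.9), (218.5, 526, -220, 87, 37, 3.0)]
```

```bash
python3 -m pendant '0 0 -.05 0 0 0 -1;0 0 -.11 0 0 0 -1;0 0 -.16 0 0 0 -1;0 0 -.2 0 0 0 -1;0 0 -.23 0 0 0 -1;0 0 -.245 0 0 0 -1;0 0 -.2526 0 0 0 -1;0 0 -.2526 0 0 0 -.3;0 0 -.2526 0 0 0 .1;0 0 -.2526 0 0 0 1;0 0 -.2526 0 0 0 1;0 0 -.2526 0 0 0 1;0 0 -.2526 0 0 0 1;0 0 -.2526 0 0 0 1;0 0 -.2526 0 0 0 1' 50
```

```text
t: 14.08
ee_pos: [0.4181, -0.1036, 0.0566]
eef_rot: [-3.141, 0.002, -3.097]
ft_force: [-0.4, -0.3, 6.2]
opening: 0.449
finger_force: 49.6
```

```bash
python3 -m pendant '0 0 .02 0 0 0 1;0 0 .05 0 0 0 1;0 0 .1 0 0 0 1;0 .02 .15 0 0 0 1;-.01 .06 .17 0 0 -.002 1;-.015 .11 .17 0 0 -.004 1;-.02 .17 .17 0 0 -.006 1;-.025 .23 .17 0 0 -.008 1;-.03 .29 .17 0 0 -.01 1;-.04 .35 .17 0 0 -.012 1;-.045 .41 .17 0 0 -.014 1;-.05 .46 .17 0 0 -.016 1;-.06 .51 .17 0 0 -.018 1;-.065 .55 .17 0 0 -.018 1;-.068 .565 .17 0 0 -.018 1;-.068 .572 .17 0 0 -.018 1;-.068 .572 .17 0 0 -.018 1;-.068 .572 .17 0 0 -.018 1'
python3 - <<'E'
from h import *
print(bot.get_state()["joint_pos"].round(2))
for n in("top","side"):
    s=snap(n); np.savez(f"/tmp/{n}4.npz",**s); P=xyz(s); im=s["color"].astype(int)
    m=(P[:,:,2]>.115)&(P[:,:,2]<.15)&(im.min(2)>150)&(np.abs(P[:,:,0]-.43)<.09)&(np.abs(P[:,:,1]-.18)<.06)
    q=P[m]; print(n,m.sum(),np.percentile(q,[2,50,98],axis=0).round(3).tolist() if len(q) else 0)
    cv2.imwrite(f"pics/{n}4.png",cv2.resize(s["color"][150:330,110:360,::-1],None,fx=3,fy=3))
E
```

```text
t: 15.58
ee_pos: [0.3832, 0.1819, 0.1404]
eef_rot: [-3.141, -0.0, 3.073]
ft_force: [0.5, 0.6, -0.8]
opening: 0.445
finger_force: 50.5
[ 0.44  0.18 -0.38  1.02 -0.    0.51]
top 281 [[0.401, 0.159, 0.13], [0.43, 0.176, 0.134], [0.451, 0.197, 0.138]]
side 302 [[0.401, 0.159, 0.129], [0.428, 0.18, 0.133], [0.455, 0.199, 0.137]]
```

View pics/side4.png

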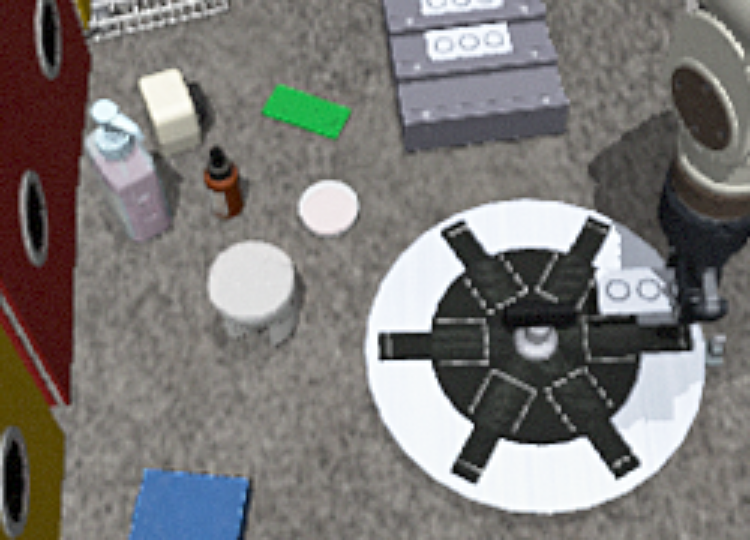

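Plate held at (640,290) in the crop; its inner edge at x≈0.454 matches the outline. Lowering.

```bash
python3 -m pendant '0 0 -.03 0 0 0 1;0 0 -.07 0 0 0 1;0 0 -.105 0 0 0 1;0 0 -.13 0 0 0 1;0 0 -.148 0 0 0 1;0 0 -.158 0 0 0 1;0 0 -.164 0 0 0 1;0 0 -.168 0 0 0 1;0 0 -.169 0 0 0 1;0 0 -.169 0 0 0 1'
```

```text
t: 16.52
ee_pos: [0.3836, 0.1828, 0.0564]
eef_rot: [3.141, 0.001, 3.074]
ft_force: [1.0, 0.7, -0.3]
opening: 0.446
finger_force: 50.5
```

```bash
python3 -m pendant '0 0 -.001 0 0 0 .3;0 0 -.001 0 0 0 0;0 0 -.001 0 0 0 -.2;0 0 -.001 0 0 0 -1;0 0 0 0 0 0 -1;0 0 .03 0 0 0 -1;0 0 .09 0 0 0 -1;0 0 .17 0 0 0 -1;0 0 .25 0 0 0 -1;-.08 0 .3 0 0 0 -1;-.15 0 .3 0 0 0 -1;-.15 0 .3 0 0 0 -1'
python3 - <<'E'
from h import *
for n in("top","side"):
    s=snap(n); P=xyz(s); im=s["color"].astype(int)
    m=(P[:,:,2]>.0445)&(P[:,:,2]<.06)&(im.min(2)>140)&(np.abs(P[:,:,0]-.41)<.08)&(np.abs(P[:,:,1]-.18)<.06)
    q=P[m]; print(n,m.sum(),cv2.minAreaRect((q[:,:2]*1000).astype(np.float32)),np.percentile(q[:,2],[5,50,95]).round(4))
    cv2.imwrite(f"pics/{n}5.png",cv2.resize(s["color"][150:330,110:360,::-1],None,fx=3,fy=3))
E
```

```text
t: 17.52
ee_pos: [0.3031, 0.1816, 0.2072]
eef_rot: [3.141, -0.003, 3.076]
ft_force: [-0.5, -0.6, 0.4]
opening: 1.0
finger_force: 0.0
top 445 ((410.19189453125, 180.17672729492188), (42.19373321533203, 85.41078186035156), 89.07427978515625) [0.0459 0.0497 0.0544]
side 463 ((428.8126525878906, 189.22805786132812), (111.92214965820312, 106.43543243408203), 49.013118743896484) [0.0453 0.0489 0.0523]
```

View pics/side5.png

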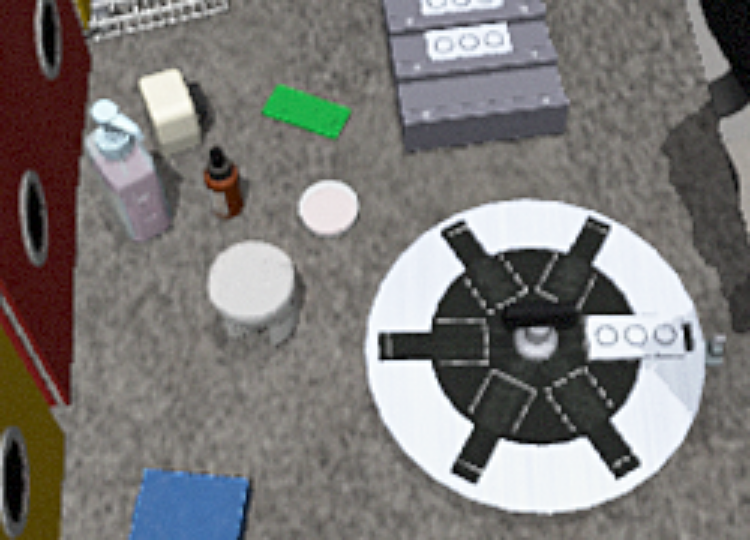

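Plate 1 lies in the outline at (640,337) in the crop; measured (0.411,0.180) against (0.412,0.181) expected, top at 49 mm. Now the handle.

```bash
python3 -m pendant '.05 -.002 0 0 0 0 -1;.12 -.004 0 0 0 0 -1;.2 -.007 0 0 0 0 -1;.27 -.01 0 0 0 0 -1;.33 -.012 0 0 0 0 -1;.37 -.014 0 0 0 0 -1;.38 -.015 0 0 0 0 -1;.38 -.015 -.02 0 0 0 -1;.38 -.015 -.06 0 0 0 -1;.38 -.015 -.06 0 0 0 -1;.38 -.015 -.06 0 0 0 -1'
```

```text
t: 18.53
ee_pos: [0.4959, 0.1747, 0.1743]
eef_rot: [-3.14, -0.005, 3.074]
ft_force: [-0.2, 0.2, 0.1]
opening: 1.0
finger_force: 0.0
```

```bash
python3 -m pendant '.007 0 -.04 0 0 0 -1;.007 0 -.08 0 0 0 -1;.007 0 -.115 0 0 0 -1;.007 0 -.135 0 0 0 -1;.007 0 -.143 0 0 0 -1;.007 0 -.143 0 0 0 -.2;.007 0 -.143 0 0 0 .2;.007 0 -.143 0 0 0 .5;.007 0 -.143 0 0 0 .6;.007 0 -.143 0 0 0 1;.007 0 -.143 0 0 0 1;.007 0 -.143 0 0 0 1;.007 0 -.143 0 0 0 1' 30
```

```text
t: 19.62
ee_pos: [0.502, 0.1737, 0.1053]
eef_rot: [-3.139, 0.001, 3.073]
ft_force: [-0.9, -4.6, 5.3]
opening: 0.155
finger_force: 32.2
```

```bash
python3 -m pendant '0 0 0 0 0 .0003 1;0 0 0 0 0 .001 1;0 0 0 0 0 .002 1;0 0 0 0 0 .0035 1;0 0 0 0 0 .0055 1;0 0 0 0 0 .008 1;0 0 0 0 0 .011 1;0 0 0 0 0 .0145 1;0 0 0 0 0 .0185 1;0 0 0 0 0 .023 1;0 0 0 0 0 .028 1;0 0 0 0 0 .033 1;0 0 0 0 0 .038 1;0 0 0 0 0 .043 1;0 0 0 0 0 .048 1;0 0 0 0 0 .053 1;0 0 0 0 0 .058 1;0 0 0 0 0 .063 1;0 0 0 0 0 .068 1;0 0 0 0 0 .073 1' 60 && python3 -m pendant '0 0 0 0 0 .005 1;0 0 0 0 0 .01 1;0 0 0 0 0 .015 1;0 0 0 0 0 .02 1;0 0 0 0 0 .025 1;0 0 0 0 0 .03 1;0 0 0 0 0 .035 1;0 0 0 0 0 .04 1;0 0 0 0 0 .045 1;0 0 0 0 0 .05 1;0 0 0 0 0 .055 1;0 0 0 0 0 .06 1;0 0 0 0 0 .065 1;0 0 0 0 0 .07 1;0 0 0 0 0 .075 1;0 0 0 0 0 .0795 1;0 0 0 0 0 .0835 1;0 0 0 0 0 .087 1;0 0 0 0 0 .0895 1;0 0 0 0 0 .0915 1' && python3 -m pendant '0 0 0 0 0 .001 1;0 0 0 0 0 .002 1;0 0 0 0 0 .0022 1;0 0 0 0 0 .0022 1'
```

```text
t: 21.28
ee_pos: [0.5019, 0.1748, 0.1055]
eef_rot: [-3.141, 0.0, -2.75]
ft_force: [-1.0, -2.1, 4.7]
opening: 0.145
finger_force: 60.3
t: 22.95
ee_pos: [0.501, 0.1759, 0.1054]
eef_rot: [3.14, 0.001, -2.174]
ft_force: [-4.5, 1.3, 6.3]
opening: 0.152
finger_force: 60.5
t: 23.28
ee_pos: [0.501, 0.1759, 0.1054]
eef_rot: [3.14, 0.001, -2.161]
ft_force: [-4.0, 1.2, 5.3]
opening: 0.147
finger_force: 60.5
```

```bash
python3 -m pendant '0 0 0 0 0 0 .3;0 0 0 0 0 0 -.2;0 0 0 0 0 0 -1;0 0 .02 0 0 0 -1;0 0 .08 0 0 0 -1;0 0 .14 0 0 -.01 -1;.01 -.04 .2 0 0 -.025 0;.03 -.1 .2 0 0 -.04 1;.05 -.17 .2 0 0 -.055 1;.07 -.24 .2 0 0 -.07 1;.09 -.31 .2 0 0 -.085 1;.11 -.38 .2 0 0 -.1 1;.13 -.45 .2 0 0 -.115 1;.14 -.52 .2 0 0 -.13 1;.15 -.58 .18 0 0 -.145 1;.16 -.63 .14 0 0 -.149 1;.168 -.66 .11 0 0 -.149 1;.168 -.665 .09 0 0 -.149 1;.168 -.665 .09 0 0 -.149 1;.168 -.665 .09 0 0 -.149 1' 50
python3 - <<'E'
from h import *
for n in("top","side"):
    s=snap(n); print(white(s,(255,180,355,260) if n=="top" else (230,120,320,200),.05))
    P=xyz(s); im=s["color"].astype(int)
    m=(P[:,:,2]>.0445)&(P[:,:,2]<.06)&(im.min(2)>140)&(np.hypot(P[:,:,0]-.5,P[:,:,1]-.175)<.14)
    q=P[m]; print(n,m.sum(),cv2.minAreaRect((q[:,:2]*1000).astype(np.float32)),np.median(q,0).round(3))
    b=(P[:,:,2]>.09)&(P[:,:,2]<.12)&(np.hypot(P[:,:,0]-.5,P[:,:,1]-.175)<.04); print("bar",cv2.minAreaRect((P[b][:,:2]*1000).astype(np.float32)))
    cv2.imwrite(f"pics/{n}6.png",cv2.resize(s["color"][110:330,110:360,::-1],None,fx=2.7,fy=2.7))
E
```

```text
t: 24.95
ee_pos: [0.5852, -0.1568, 0.1493]
eef_rot: [3.14, -0.002, -3.098]
ft_force: [0.4, -0.4, 0.9]
opening: -0.001
finger_force: 0.0
[(4292.5, 505, -186, 243, 180, 174.1)]
top 501 ((500.2214660644531, 176.82432556152344), (270.6904296875, 242.53131103515625), 58.616119384765625) [0.451 0.105 0.049]
bar ((498.8216552734375, 172.46678161621094), (60.96643829345703, 14.159708023071289), 56.61992645263672)
[(241.0, 526, -161, 85, 40, 2.5), (154.0, 519, -221, 75, 37, 2.6)]
side 501 ((496.46221923828125, 172.10760498046875), (248.33367919921875, 266.8443908691406), 21.43484878540039) [0.456 0.109 0.049]
bar ((502.60736083984375, 174.75643920898438), (62.65242385864258, 14.892389297485352), 56.38904571533203)
```

View pics/side6.png

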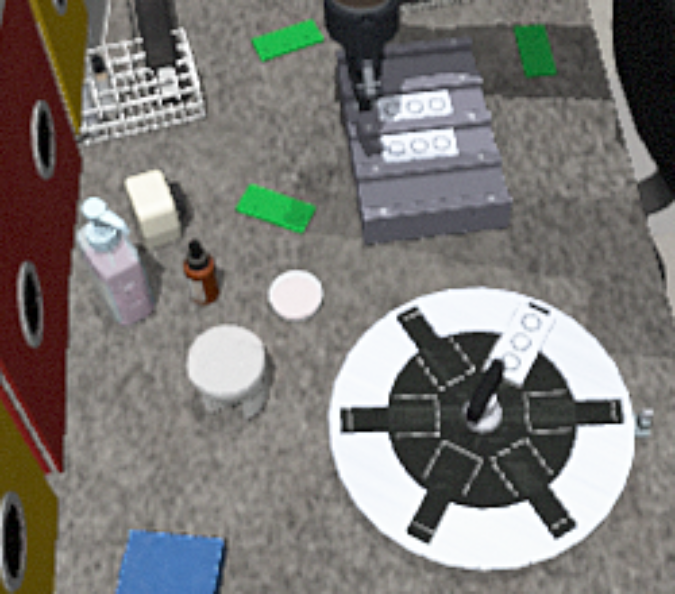

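Table at the first click (bar at 56.5°), plate 1 squarely on its arm at (525,340) in the crop. Now plate B.

```bash
python3 -m pendant '0 -.002 -.05 0 0 0 1;0 -.002 -.1 0 0 0 1;0 -.002 -.14 0 0 0 1;0 -.002 -.157 0 0 0 1;0 -.002 -.162 0 0 0 1;0 -.002 -.162 0 0 0 1' && python3 -m pendant '-.01 0 0 0 0 0 1;-.02 -.001 0 0 0 0 1;-.03 -.001 0 0 0 0 1;-.042 -.002 0 0 0 0 1;-.054 -.002 0 0 0 0 1;-.066 -.003 0 0 0 0 1;-.078 -.003 0 0 0 0 1;-.09 -.004 0 0 0 0 1;-.102 -.005 0 0 0 0 1;-.114 -.006 0 0 0 0 1;-.126 -.007 0 0 0 0 1;-.138 -.008 0 0 0 0 1;-.15 -.008 0 0 0 0 1;-.158 -.008 0 0 0 0 1;-.165 -.008 0 0 0 0 1;-.171 -.008 0 0 0 0 1;-.176 -.008 0 0 0 0 1;-.176 -.008 0 0 0 0 1;-.176 -.008 0 0 0 0 1' && python3 -m pendant '.006 0 0 0 0 0 1;.012 0 .02 0 0 0 1;.02 0 .08 0 0 0 1;.04 0 .16 0 0 0 1;.06 0 .22 0 0 0 0;.06 0 .24 0 0 0 -1;0 0 .24 0 0 0 -1;-.07 0 .24 0 0 0 -1;-.12 0 .24 0 0 0 -1;-.155 0 .24 0 0 0 -1;-.155 0 .24 0 0 0 -1;-.155 0 .24 0 0 0 -1'
python3 - <<'E'
from h import *
for n in("top","side"):
    s=snap(n); print(white(s,(255,180,355,260) if n=="top" else (230,120,320,200),.05))
E
```

```text
t: 25.55
ee_pos: [0.5861, -0.1577, 0.0691]
eef_rot: [3.141, 0.0, -3.097]
ft_force: [-0.0, 0.3, 0.1]
opening: -0.001
finger_force: 0.0
t: 27.13
ee_pos: [0.4978, -0.1626, 0.0691]
eef_rot: [-3.141, 0.001, -3.098]
ft_force: [2.3, -0.2, 7.3]
opening: 0.004
finger_force: 3.5
t: 28.13
ee_pos: [0.4181, -0.162, 0.1874]
eef_rot: [3.14, -0.004, -3.099]
ft_force: [-0.4, 0.3, -0.1]
opening: 1.001
finger_force: 0.0
[(534.5, 428, -257, 108, 63, 90.9), (113.5, 431, -198, 76, 18, 161.8), (403.5, 503, -160, 83, 42, 1.0), (398.5, 520, -219, 85, 41, 2.5)]
[(243.0, 509, -161, 87, 40, 2.5), (223.0, 526, -219, 87, 39, 2.7)]
```

The fingertip rode onto plate B, which moved only to x≈0.506. I'll go again lower, behind its back edge.

```bash
python3 -m pendant '.06 .001 0 0 0 0 1;.13 .003 0 0 0 0 1;.2 .004 0 0 0 0 1;.26 .006 -.02 0 0 0 1;.3 .006 -.06 0 0 0 1;.302 .006 -.1 0 0 0 1;.302 .006 -.15 0 0 0 1;.302 .006 -.19 0 0 0 1;.302 .006 -.22 0 0 0 1;.302 .006 -.235 0 0 0 1;.302 .006 -.242 0 0 0 1;.302 .006 -.2448 0 0 0 1;.302 .006 -.2448 0 0 0 1;.302 .006 -.2448 0 0 0 1'
```

```text
t: 29.4
ee_pos: [0.5722, -0.1596, 0.0672]
eef_rot: [-3.141, 0.002, -3.098]
ft_force: [-0.2, -0.2, 0.3]
opening: 0.002
finger_force: 0.0
```

```bash
python3 -m pendant '0 0 -.002 0 0 0 1;0 0 -.004 0 0 0 1;0 0 -.0045 0 0 0 1;0 0 -.0045 0 0 0 1' && python3 -m pendant '-.008 0 0 0 0 0 1;-.016 -.001 0 0 0 0 1;-.024 -.001 0 0 0 0 1;-.032 -.001 0 0 0 0 1;-.042 -.002 0 0 0 0 1;-.052 -.002 0 0 0 0 1;-.062 -.002 0 0 0 0 1;-.072 -.003 0 0 0 0 1;-.082 -.003 0 0 0 0 1;-.092 -.004 0 0 0 0 1;-.102 -.004 0 0 0 0 1;-.112 -.004 0 0 0 0 1;-.121 -.005 0 0 0 0 1;-.13 -.005 0 0 0 0 1;-.137 -.005 0 0 0 0 1;-.143 -.005 0 0 0 0 1;-.147 -.005 0 0 0 0 1;-.149 -.005 0 0 0 0 1;-.149 -.005 0 0 0 0 1' && python3 -m pendant '.006 0 0 0 0 0 1;.012 0 .02 0 0 0 1;.02 0 .08 0 0 0 1;.04 0 .16 0 0 0 1;.06 0 .22 0 0 0 0;.06 0 .24 0 0 0 -1;0 0 .24 0 0 0 -1;-.07 0 .24 0 0 0 -1;-.12 0 .24 0 0 0 -1;-.155 0 .24 0 0 0 -1;-.155 0 .24 0 0 0 -1;-.155 0 .24 0 0 0 -1'
python3 - <<'E'
from h import *
for n in("top","side"):
    s=snap(n); print(white(s,(255,180,355,260) if n=="top" else (230,120,320,200),.05))
E
```

```text
t: 29.73
ee_pos: [0.5713, -0.1595, 0.0642]
eef_rot: [3.141, 0.0, -3.098]
ft_force: [0.1, 0.6, -0.4]
opening: -0.003
finger_force: 0.0
t: 31.32
ee_pos: [0.4967, -0.162, 0.0641]
eef_rot: [3.142, -0.0, -3.098]
ft_force: [1.1, -0.2, 4.0]
opening: 0.001
finger_force: 2.3
t: 32.32
ee_pos: [0.4175, -0.1616, 0.1829]
eef_rot: [3.14, -0.003, -3.099]
ft_force: [0.5, 0.1, 0.4]
opening: 0.998
finger_force: 0.0
[(514.5, 428, -254, 108, 63, 90.9), (120.5, 429, -197, 74, 18, 158.4), (188.5, 456, -161, 55, 39, 0.6), (402.5, 520, -219, 85, 41, 2.5)]
[(185.0, 447, -160, 86, 46, 2.5), (221.5, 526, -219, 87, 39, 2.7)]
```

```bash
python3 -m pendant '-.004 -.001 -.05 0 0 0 -1;-.004 -.001 -.11 0 0 0 -1;-.004 -.001 -.16 0 0 0 -1;-.004 -.001 -.2 0 0 0 -1;-.004 -.001 -.23 0 0 0 -1;-.004 -.001 -.247 0 0 0 -1;-.004 -.001 -.254 0 0 0 -1;-.004 -.001 -.254 0 0 0 -1' && python3 -m pendant '0 0 0 0 0 0 -.3;0 0 0 0 0 0 .1;0 0 0 0 0 0 1;0 0 0 0 0 0 1;0 0 0 0 0 0 1;0 0 0 0 0 0 1;0 0 0 0 0 0 1;0 0 0 0 0 0 1' 50
```

```text
t: 33.08
ee_pos: [0.4173, -0.1622, 0.0561]
eef_rot: [3.141, -0.002, -3.098]
ft_force: [0.5, 0.7, -0.3]
opening: 0.996
finger_force: 0.0
t: 33.75
ee_pos: [0.4178, -0.1628, 0.0579]
eef_rot: [-3.141, 0.002, -3.099]
ft_force: [-1.5, -0.6, 4.8]
opening: 0.443
finger_force: 49.2
```

```bash
python3 -m pendant '0 0 .02 0 0 0 1;0 0 .05 0 0 0 1;0 0 .1 0 0 0 1;0 .02 .15 0 0 0 1;-.01 .06 .17 0 0 -.002 1;-.015 .12 .17 0 0 -.004 1;-.02 .18 .17 0 0 -.006 1;-.025 .24 .17 0 0 -.008 1;-.03 .3 .17 0 0 -.01 1;-.035 .36 .17 0 0 -.012 1;-.04 .42 .17 0 0 -.014 1;-.045 .48 .17 0 0 -.016 1;-.05 .54 .17 0 0 -.018 1;-.055 .6 .17 0 0 -.018 1;-.06 .64 .17 0 0 -.018 1;-.064 .67 .17 0 0 -.018 1;-.064 .685 .17 0 0 -.018 1;-.064 .691 .17 0 0 -.018 1;-.064 .691 .17 0 0 -.018 1;-.064 .691 .17 0 0 -.018 1'
cat > held.py <<'E'
from h import *
for n in("top","side"):
    s=snap(n); P=xyz(s); im=s["color"].astype(int)
    m=(P[:,:,2]>.115)&(P[:,:,2]<.15)&(im.min(2)>150)&(np.abs(P[:,:,0]-.43)<.09)&(np.abs(P[:,:,1]-.18)<.06)
    q=P[m]; print(n,m.sum(),np.percentile(q,[2,50,98],axis=0).round(3).tolist())
E
python3 held.py
```

```text
t: 35.42
ee_pos: [0.3852, 0.1824, 0.1418]
eef_rot: [-3.141, -0.0, 3.071]
ft_force: [-0.7, -1.3, 0.4]
opening: 0.452
finger_force: 50.3
top 269 [[0.403, 0.159, 0.129], [0.43, 0.175, 0.134], [0.451, 0.196, 0.139]]
side 296 [[0.404, 0.157, 0.13], [0.429, 0.179, 0.134], [0.455, 0.198, 0.137]]
```

```bash
python3 -m pendant '0 0 -.03 0 0 0 1;0 0 -.07 0 0 0 1;0 0 -.105 0 0 0 1;0 0 -.13 0 0 0 1;0 0 -.148 0 0 0 1;0 0 -.158 0 0 0 1;0 0 -.164 0 0 0 1;0 0 -.168 0 0 0 1;0 0 -.169 0 0 0 1;0 0 -.169 0 0 0 1' && python3 -m pendant '0 0 -.001 0 0 0 .3;0 0 -.001 0 0 0 0;0 0 -.001 0 0 0 -.2;0 0 -.001 0 0 0 -1;0 0 0 0 0 0 -1;0 0 .03 0 0 0 -1;0 0 .09 0 0 0 -1;0 0 .17 0 0 0 -1;0 0 .25 0 0 0 -1;-.08 0 .3 0 0 0 -1;-.15 0 .3 0 0 0 -1;-.15 0 .3 0 0 0 -1;-.15 0 .3 0 0 0 -1'
cat > tab.py <<'E'
from h import *
import sys
for n in("top","side"):
    s=snap(n); P=xyz(s); im=s["color"].astype(int)
    for a in map(float,sys.argv[2:]):
        A=np.radians(176.3+60*a); c=np.array([.5,.175])+.088*np.array([np.cos(A),np.sin(A)])
        D=P[:,:,:2]-c; u=D@[np.cos(A),np.sin(A)]; v=D@[-np.sin(A),np.cos(A)]
        m=(P[:,:,2]>.0445)&(P[:,:,2]<.06)&(im.min(2)>140)&(abs(u)<.065)&(abs(v)<.035)
        k=cv2.morphologyEx(m.astype(np.uint8),cv2.MORPH_OPEN,np.ones((3,3),np.uint8))
        q=np.stack([u,v],-1)[k>0]; r=cv2.minAreaRect((q*1000).astype(np.float32))
        print(n,a,np.round(r[0],1),np.round(r[1]),round(r[2],1),"z",np.percentile(P[k>0][:,2],[5,50,95]).round(4))
    print(white(s,(255,180,355,260) if n=="top" else (230,120,320,200),.05))
    b=(P[:,:,2]>.09)&(P[:,:,2]<.12)&(np.hypot(P[:,:,0]-.5,P[:,:,1]-.175)<.04); print("bar",cv2.minAreaRect((P[b][:,:2]*1000).astype(np.float32)))
    cv2.imwrite(f"pics/{n}{sys.argv[1]}.png",cv2.resize(s["color"][110:330,110:360,::-1],None,fx=2.7,fy=2.7))
E
python3 tab.py 7 0 1
```

```text
t: 36.35
ee_pos: [0.3856, 0.1833, 0.0578]
eef_rot: [3.141, 0.001, 3.072]
ft_force: [-0.7, -0.4, -1.0]
opening: 0.449
finger_force: 50.3
t: 37.43
ee_pos: [0.3089, 0.183, 0.208]
eef_rot: [3.14, 0.001, 3.074]
ft_force: [1.6, -0.3, -0.1]
opening: 0.996
finger_force: 0.0
top 0.0 [1.4 0.1] [43. 84.] 88.8 z [0.0457 0.0494 0.0537]
top 1.0 [ 1.8 -1.9] [86. 41.] 0.1 z [0.0454 0.0496 0.0534]
[(410.5, 520, -219, 85, 41, 2.4)]
bar ((499.2418518066406, 172.8544464111328), (62.06125259399414, 13.949058532714844), 56.11771011352539)
side 0.0 [-1.8 -1. ] [41. 85.] 87.5 z [0.0457 0.049  0.0522]
side 1.0 [0.4 0.9] [86. 40.] 0.0 z [0.0458 0.0489 0.0522]
[(214.0, 526, -220, 86, 37, 2.7)]
bar ((501.7396545410156, 174.2220916748047), (63.03382873535156, 14.114950180053711), 56.29661560058594)
```

View pics/side7.png

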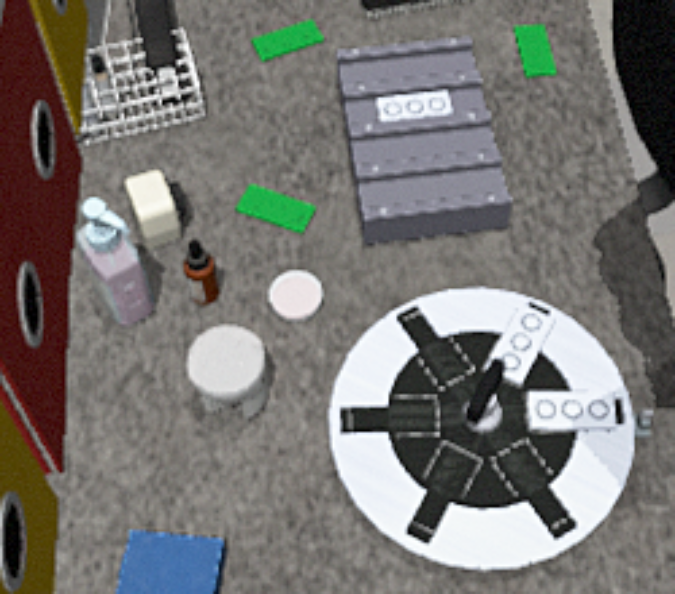

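Both plates lie within 2 mm of their outlines. Second click.

```bash
python3 -m pendant '.04 -.002 0 0 0 .015 -1;.09 -.004 0 0 0 .033 -1;.14 -.006 0 0 0 .05 -1;.19 -.008 0 0 0 .068 -1;.24 -.01 0 0 0 .085 -1;.28 -.012 0 0 0 .103 -1;.32 -.014 0 0 0 .12 -1;.35 -.015 0 0 0 .138 -1;.37 -.016 -.02 0 0 .153 -1;.38 -.016 -.04 0 0 .163 -1;.382 -.016 -.06 0 0 .1667 -1;.382 -.016 -.066 0 0 .1667 -1;.382 -.016 -.066 0 0 .1667 -1;.382 -.016 -.066 0 0 .1667 -1'
```

```text
t: 38.7
ee_pos: [0.5008, 0.175, 0.1739]
eef_rot: [3.141, -0.001, -2.165]
ft_force: [-0.5, -0.3, 0.0]
opening: 1.001
finger_force: 0.0
```

```bash
python3 -m pendant '0 0 -.04 0 0 0 -1;0 0 -.08 0 0 0 -1;0 0 -.115 0 0 0 -1;0 0 -.133 0 0 0 -1;0 0 -.14 0 0 0 -1;0 0 -.14 0 0 0 -.2;0 0 -.14 0 0 0 .2;0 0 -.14 0 0 0 .5;0 0 -.14 0 0 0 .6;0 0 -.14 0 0 0 1;0 0 -.14 0 0 0 1;0 0 -.14 0 0 0 1;0 0 -.14 0 0 0 1' 60 && python3 -m pendant '0 0 0 0 0 .0003 1;0 0 0 0 0 .001 1;0 0 0 0 0 .002 1;0 0 0 0 0 .0035 1;0 0 0 0 0 .0055 1;0 0 0 0 0 .008 1;0 0 0 0 0 .011 1;0 0 0 0 0 .0145 1;0 0 0 0 0 .0185 1;0 0 0 0 0 .023 1;0 0 0 0 0 .028 1;0 0 0 0 0 .033 1;0 0 0 0 0 .038 1;0 0 0 0 0 .043 1;0 0 0 0 0 .048 1;0 0 0 0 0 .053 1;0 0 0 0 0 .058 1;0 0 0 0 0 .063 1;0 0 0 0 0 .068 1;0 0 0 0 0 .073 1' && python3 -m pendant '0 0 0 0 0 .005 1;0 0 0 0 0 .01 1;0 0 0 0 0 .015 1;0 0 0 0 0 .02 1;0 0 0 0 0 .025 1;0 0 0 0 0 .03 1;0 0 0 0 0 .035 1;0 0 0 0 0 .04 1;0 0 0 0 0 .045 1;0 0 0 0 0 .05 1;0 0 0 0 0 .055 1;0 0 0 0 0 .06 1;0 0 0 0 0 .065 1;0 0 0 0 0 .07 1;0 0 0 0 0 .075 1;0 0 0 0 0 .0795 1;0 0 0 0 0 .0835 1;0 0 0 0 0 .087 1;0 0 0 0 0 .0895 1;0 0 0 0 0 .0915 1' && python3 -m pendant '0 0 0 0 0 .001 1;0 0 0 0 0 .002 1;0 0 0 0 0 .0022 1;0 0 0 0 0 .0022 1'
```

```text
t: 39.78
ee_pos: [0.5009, 0.1757, 0.1052]
eef_rot: [3.14, 0.001, -2.164]
ft_force: [-3.0, 1.2, 4.9]
opening: 0.147
finger_force: 61.4
t: 41.45
ee_pos: [0.4999, 0.1761, 0.1052]
eef_rot: [3.139, 0.002, -1.703]
ft_force: [-6.1, 3.2, 6.9]
opening: 0.148
finger_force: 61.6
t: 43.12
ee_pos: [0.4986, 0.1759, 0.1052]
eef_rot: [3.138, 0.003, -1.128]
ft_force: [-8.5, 2.2, 10.6]
opening: 0.149
finger_force: 62.0
t: 43.45
ee_pos: [0.4986, 0.1759, 0.1052]
eef_rot: [3.138, 0.003, -1.115]
ft_force: [-9.7, 2.2, 10.3]
opening: 0.149
finger_force: 62.0
```

```bash
python3 -m pendant '0 0 0 0 0 0 .3;0 0 0 0 0 0 -.2;0 0 0 0 0 0 -1;0 0 .02 0 0 0 -1;0 0 .08 0 0 0 -1;0 0 .14 0 0 -.01 -1;.01 -.04 .2 0 0 -.025 0;.03 -.09 .2 0 0 -.044 1;.04 -.14 .2 0 0 -.063 1;.05 -.2 .2 0 0 -.082 1;.06 -.26 .2 0 0 -.101 1;.07 -.32 .2 0 0 -.12 1;.08 -.38 .2 0 0 -.14 1;.09 -.44 .2 0 0 -.159 1;.1 -.5 .2 0 0 -.178 1;.11 -.56 .2 0 0 -.197 1;.12 -.62 .2 0 0 -.21 1;.12 -.64 .2 0 0 -.22 1;.12 -.64 .2 0 0 -.22 1;.12 -.64 .2 0 0 -.22 1' 50; python3 tab.py 8 0 1 2
```

```text
t: 45.12
ee_pos: [0.5612, -0.1455, 0.2046]
eef_rot: [3.141, -0.0, -2.499]
ft_force: [0.1, 0.4, -1.3]
opening: -0.0
finger_force: 0.0Traceback (most recent call last):
  File "tab.py", line 11, in <module>
    print(n,a,np.round(r[0],1),np.round(r[1]),round(r[2],1),"z",np.percentile(P[k>0][:,2],[5,50,95]).round(4))
                                                                ~~~~~~~~~~~~~^^^^^^^^^^^^^^^^^^^^^^^
    return _quantile_unchecked(
        a, q, axis, out, overwrite_input, method, keepdims, weights)
    return _ureduce(a,
                    func=_quantile_ureduce_func,
    ...<5 lines>...
                    overwrite_input=overwrite_input,
                    method=method)
    r = func(a, **kwargs)
    result = _quantile(arr,
                       quantiles=q,
    ...<2 lines>...
                       out=out,
                       weights=wgt)
    slices_having_nans = np.isnan(arr[-1, ...])
                                  ~~~^^^^^^^^^
IndexError: index -1 is out of bounds for axis 0 with size 0
```

```bash
python3 tab.py 8 1 2
```

```text
top 1.0 [ 1.9 -1.7] [42. 87.] 88.6 z [0.0457 0.0495 0.0535]
top 2.0 [ 0.6 -3.7] [43. 86.] 87.9 z [0.0457 0.0492 0.0537]
[(147.5, 558, -290, 124, 14, 165.3), (4213.0, 505, -186, 253, 178, 171.4)]
bar ((498.97113037109375, 172.61802673339844), (14.171589851379395, 62.03860855102539), 25.87638282775879)
side 1.0 [-0.3  2. ] [42. 87.] 88.7 z [0.0456 0.0487 0.0525]
side 2.0 [2.3 0. ] [42. 88.] 88.7 z [0.0453 0.0488 0.0524]
[]
bar ((501.6107177734375, 173.92935180664062), (16.49188995361328, 61.91205596923828), 26.534278869628906)
```

```bash
python3 -m pendant '.01 -.03 -.02 0 0 -.019 1;.02 -.06 -.04 0 0 -.038 1;.03 -.1 -.06 0 0 -.057 1;.04 -.13 -.08 0 0 -.076 1;.048 -.143 -.1 0 0 -.09 1;.048 -.143 -.1 0 0 -.0953 1;.048 -.143 -.1 0 0 -.0953 1;.048 -.143 -.1 0 0 -.0953 1'
python3 - <<'E'
from h import *
s=snap("side"); print(white(s,(230,110,320,200),.05)); cv2.imwrite("pics/side9.png",cv2.resize(s["color"][90:220,190:340,::-1],None,fx=4,fy=4))
E
```

```text
t: 45.93
ee_pos: [0.5854, -0.2152, 0.1545]
eef_rot: [3.141, -0.001, -3.095]
ft_force: [0.8, 0.6, 0.7]
opening: 0.002
finger_force: 0.0
[(212.5, 525, -220, 87, 37, 2.1)]
```

View pics/side9.png

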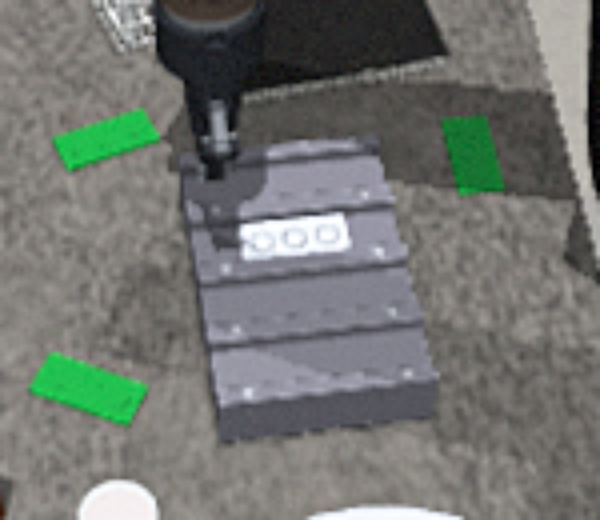

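Plate C lies at (295,237) in the crop, unmoved; no other plate is left in the stand. Pushing it out.

```bash
python3 -m pendant '0 -.003 -.05 0 0 0 1;0 -.003 -.1 0 0 0 1;0 -.003 -.14 0 0 0 1;0 -.003 -.165 0 0 0 1;0 -.003 -.178 0 0 0 1;0 -.003 -.18 0 0 0 1;0 -.003 -.18 0 0 0 1;0 -.003 -.18 0 0 0 1'
```

```text
t: 46.65
ee_pos: [0.586, -0.2177, 0.0654]
eef_rot: [-3.141, 0.001, -3.097]
ft_force: [-0.2, -0.2, 0.0]
opening: 0.0
finger_force: 0.0
```

```bash
python3 -m pendant '-.01 0 -.002 0 0 0 1;-.02 -.001 -.002 0 0 0 1;-.03 -.001 -.002 0 0 0 1;-.042 -.002 -.002 0 0 0 1;-.054 -.002 -.002 0 0 0 1;-.066 -.003 -.002 0 0 0 1;-.078 -.003 -.002 0 0 0 1;-.09 -.004 -.002 0 0 0 1;-.102 -.004 -.002 0 0 0 1;-.114 -.005 -.002 0 0 0 1;-.126 -.006 -.002 0 0 0 1;-.138 -.006 -.002 0 0 0 1;-.148 -.007 -.002 0 0 0 1;-.156 -.007 -.002 0 0 0 1;-.163 -.007 -.002 0 0 0 1;-.168 -.0075 -.002 0 0 0 1;-.172 -.0075 -.002 0 0 0 1;-.172 -.0075 -.002 0 0 0 1;-.172 -.0075 -.002 0 0 0 1' && python3 -m pendant '.006 0 0 0 0 0 1;.012 0 .02 0 0 0 1;.02 0 .08 0 0 0 1;.04 0 .16 0 0 0 1;.06 0 .22 0 0 0 0;.06 0 .24 0 0 0 -1;0 0 .24 0 0 0 -1;-.07 0 .24 0 0 0 -1;-.12 0 .24 0 0 0 -1;-.155 0 .24 0 0 0 -1;-.155 0 .24 0 0 0 -1;-.155 0 .24 0 0 0 -1'
python3 - <<'E'
from h import *
for n in("top","side"):
    s=snap(n); print(white(s,(255,180,355,260) if n=="top" else (230,110,320,200),.05))
E
```

```text
t: 48.23
ee_pos: [0.4994, -0.222, 0.0641]
eef_rot: [-3.141, 0.001, -3.098]
ft_force: [1.9, 0.4, 6.1]
opening: 0.0
finger_force: 3.3
t: 49.23
ee_pos: [0.4194, -0.2212, 0.1822]
eef_rot: [3.14, -0.004, -3.099]
ft_force: [0.8, 0.3, -0.8]
opening: 1.003
finger_force: 0.0
[(104.0, 431, -304, 87, 21, 153.3), (225.0, 458, -223, 58, 39, 0.3)]
[(170.0, 451, -219, 83, 46, 2.7)]
```

```bash
python3 -m pendant '0 -.001 -.05 0 0 0 -1;0 -.002 -.11 0 0 0 -1;0 -.002 -.16 0 0 0 -1;0 -.002 -.2 0 0 0 -1;0 -.002 -.23 0 0 0 -1;0 -.002 -.247 0 0 0 -1;0 -.002 -.252 0 0 0 -1;0 -.002 -.252 0 0 0 -1' && python3 -m pendant '0 0 0 0 0 0 -.3;0 0 0 0 0 0 .1;0 0 0 0 0 0 1;0 0 0 0 0 0 1;0 0 0 0 0 0 1;0 0 0 0 0 0 1;0 0 0 0 0 0 1;0 0 0 0 0 0 1' 50
```

```text
t: 50.0
ee_pos: [0.4218, -0.2225, 0.0567]
eef_rot: [3.141, -0.002, -3.097]
ft_force: [-0.1, 1.0, 0.4]
opening: 1.001
finger_force: 0.0
t: 50.67
ee_pos: [0.4223, -0.2231, 0.0584]
eef_rot: [-3.141, 0.001, -3.098]
ft_force: [-1.2, 0.9, 6.1]
opening: 0.451
finger_force: 49.5
```

```bash
python3 -m pendant '0 0 .02 0 0 0 1;0 0 .05 0 0 0 1;0 0 .1 0 0 0 1;0 .03 .15 0 0 0 1;-.01 .08 .17 0 0 -.002 1;-.015 .14 .17 0 0 -.004 1;-.02 .21 .17 0 0 -.006 1;-.025 .28 .17 0 0 -.008 1;-.03 .35 .17 0 0 -.01 1;-.035 .42 .17 0 0 -.012 1;-.04 .49 .17 0 0 -.014 1;-.045 .56 .17 0 0 -.016 1;-.05 .63 .17 0 0 -.018 1;-.06 .69 .17 0 0 -.018 1;-.065 .74 .17 0 0 -.018 1;-.071 .78 .17 0 0 -.018 1;-.071 .8 .17 0 0 -.018 1;-.071 .812 .17 0 0 -.018 1;-.071 .812 .17 0 0 -.018 1;-.071 .812 .17 0 0 -.018 1'; python3 held.py
```

```text
t: 52.33
ee_pos: [0.3862, 0.1827, 0.1422]
eef_rot: [-3.141, -0.001, 3.072]
ft_force: [0.7, -0.0, 0.2]
opening: 0.448
finger_force: 50.6
top 250 [[0.405, 0.159, 0.129], [0.43, 0.176, 0.134], [0.451, 0.197, 0.139]]
side 280 [[0.404, 0.158, 0.13], [0.429, 0.18, 0.133], [0.454, 0.199, 0.137]]
```

Same seating as before; lower and release.

```bash
python3 -m pendant '0 0 -.03 0 0 0 1;0 0 -.07 0 0 0 1;0 0 -.105 0 0 0 1;0 0 -.13 0 0 0 1;0 0 -.148 0 0 0 1;0 0 -.158 0 0 0 1;0 0 -.164 0 0 0 1;0 0 -.168 0 0 0 1;0 0 -.169 0 0 0 1;0 0 -.169 0 0 0 1' && python3 -m pendant '0 0 -.001 0 0 0 .3;0 0 -.001 0 0 0 0;0 0 -.001 0 0 0 -.2;0 0 -.001 0 0 0 -1;0 0 0 0 0 0 -1;0 0 .03 0 0 0 -1;0 0 .09 0 0 0 -1;0 0 .17 0 0 0 -1;0 0 .25 0 0 0 -1;-.08 0 .3 0 0 0 -1;-.15 0 .3 0 0 0 -1;-.15 0 .3 0 0 0 -1;-.15 0 .3 0 0 0 -1'; python3 tab.py 10 0 1 2
```

```text
t: 53.27
ee_pos: [0.3866, 0.1835, 0.0583]
eef_rot: [3.141, 0.001, 3.072]
ft_force: [-0.0, 0.9, -0.6]
opening: 0.447
finger_force: 50.6
t: 54.35
ee_pos: [0.3099, 0.1833, 0.2086]
eef_rot: [3.14, 0.001, 3.074]
ft_force: [0.3, 0.6, -0.7]
opening: 1.002
finger_force: 0.0
top 0.0 [ 2.4 -0.9] [41. 85.] 89.2 z [0.0455 0.0494 0.0536]
top 1.0 [ 1.4 -2.3] [42. 86.] 88.5 z [0.0458 0.0494 0.0537]
top 2.0 [ 0.2 -2.3] [86. 41.] 1.0 z [0.0458 0.0493 0.0534]
[]
bar ((498.89898681640625, 172.94065856933594), (14.198578834533691, 62.19438552856445), 25.94304656982422)
side 0.0 [-1.  -1.1] [41. 84.] 88.8 z [0.0458 0.0487 0.0528]
side 1.0 [-0.5  1.8] [41. 86.] 86.5 z [0.0458 0.0489 0.0523]
side 2.0 [2.7 0.6] [41. 87.] 87.4 z [0.0455 0.049  0.0523]
[]
bar ((501.77349853515625, 173.93382263183594), (15.188054084777832, 62.67534255981445), 26.117414474487305)
```

View pics/side10.png

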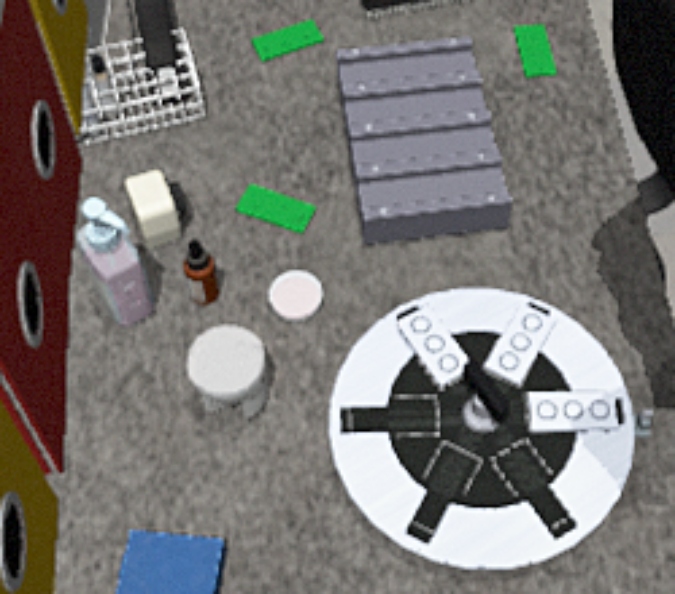

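All three plates are in their outlines and the stand is empty. Third click: regrasp with yaw turned −60°.

```bash
python3 -m pendant '.04 -.002 0 0 0 -.015 -1;.09 -.004 0 0 0 -.033 -1;.14 -.006 0 0 0 -.05 -1;.19 -.008 0 0 0 -.068 -1;.24 -.01 0 0 0 -.085 -1;.28 -.012 0 0 0 -.103 -1;.32 -.014 0 0 0 -.12 -1;.35 -.015 0 0 0 -.138 -1;.37 -.016 -.02 0 0 -.153 -1;.38 -.016 -.04 0 0 -.163 -1;.381 -.0165 -.06 0 0 -.1667 -1;.381 -.0165 -.066 0 0 -.1667 -1;.381 -.0165 -.066 0 0 -.1667 -1;.381 -.0165 -.066 0 0 -.1667 -1'
```

```text
t: 55.62
ee_pos: [0.5013, 0.175, 0.1745]
eef_rot: [-3.141, -0.0, 2.026]
ft_force: [-0.6, -0.4, -0.1]
opening: 0.999
finger_force: 0.0
```

```bash
python3 -m pendant '-.001 0 -.04 0 0 0 -1;-.002 0 -.08 0 0 0 -1;-.002 0 -.115 0 0 0 -1;-.002 0 -.133 0 0 0 -1;-.002 0 -.14 0 0 0 -1;-.002 0 -.14 0 0 0 -.2;-.002 0 -.14 0 0 0 .2;-.002 0 -.14 0 0 0 .5;-.002 0 -.14 0 0 0 .6;-.002 0 -.14 0 0 0 1;-.002 0 -.14 0 0 0 1;-.002 0 -.14 0 0 0 1;-.002 0 -.14 0 0 0 1' 60 && python3 -m pendant '0 0 0 0 0 .0003 1;0 0 0 0 0 .001 1;0 0 0 0 0 .002 1;0 0 0 0 0 .0035 1;0 0 0 0 0 .0055 1;0 0 0 0 0 .008 1;0 0 0 0 0 .011 1;0 0 0 0 0 .0145 1;0 0 0 0 0 .0185 1;0 0 0 0 0 .023 1;0 0 0 0 0 .028 1;0 0 0 0 0 .033 1;0 0 0 0 0 .038 1;0 0 0 0 0 .043 1;0 0 0 0 0 .048 1;0 0 0 0 0 .053 1;0 0 0 0 0 .058 1;0 0 0 0 0 .063 1;0 0 0 0 0 .068 1;0 0 0 0 0 .073 1' && python3 -m pendant '0 0 0 0 0 .005 1;0 0 0 0 0 .01 1;0 0 0 0 0 .015 1;0 0 0 0 0 .02 1;0 0 0 0 0 .025 1;0 0 0 0 0 .03 1;0 0 0 0 0 .035 1;0 0 0 0 0 .04 1;0 0 0 0 0 .045 1;0 0 0 0 0 .05 1;0 0 0 0 0 .055 1;0 0 0 0 0 .06 1;0 0 0 0 0 .065 1;0 0 0 0 0 .07 1;0 0 0 0 0 .075 1;0 0 0 0 0 .0795 1;0 0 0 0 0 .0835 1;0 0 0 0 0 .087 1;0 0 0 0 0 .0895 1;0 0 0 0 0 .0915 1' && python3 -m pendant '0 0 0 0 0 .001 1;0 0 0 0 0 .002 1;0 0 0 0 0 .0022 1;0 0 0 0 0 .0022 1' && python3 -m pendant '0 0 0 0 0 0 .3;0 0 0 0 0 0 -.2;0 0 0 0 0 0 -1;0 0 0 0 0 0 -1;0 0 .02 0 0 0 -1;0 0 .08 0 0 0 -1;0 0 .14 0 0 0 -1;0 0 .22 0 0 0 -1;-.08 0 .28 0 0 0 -1;-.16 0 .28 0 0 0 -1;-.24 0 .28 0 0 0 -1;-.32 0 .28 0 0 0 -1;-.36 0 .28 0 0 0 -1;-.36 0 .28 0 0 0 -1;-.36 0 .28 0 0 0 -1;-.36 0 .28 0 0 0 -1'; python3 tab.py 11 1 2 3
```

```text
t: 56.7
ee_pos: [0.4993, 0.1744, 0.1056]
eef_rot: [-3.139, -0.0, 2.025]
ft_force: [-4.9, -2.2, 7.6]
opening: 0.146
finger_force: 61.7
t: 58.37
ee_pos: [0.4991, 0.1742, 0.1056]
eef_rot: [-3.139, -0.001, 2.485]
ft_force: [-7.1, -2.4, 7.5]
opening: 0.148
finger_force: 61.8
t: 60.03
ee_pos: [0.499, 0.1739, 0.1056]
eef_rot: [-3.139, -0.003, 3.059]
ft_force: [-5.6, -3.7, 8.3]
opening: 0.149
finger_force: 61.9
t: 60.37
ee_pos: [0.499, 0.1739, 0.1056]
eef_rot: [-3.139, -0.003, 3.072]
ft_force: [-5.9, -4.0, 8.2]
opening: 0.149
finger_force: 61.9
t: 61.7
ee_pos: [0.3217, 0.1756, 0.2458]
eef_rot: [3.14, 0.002, 3.073]
ft_force: [0.2, 0.2, -0.2]
opening: 0.998
finger_force: 0.0
top 1.0 [ 2.7 -2.5] [42. 87.] 89.5 z [0.0454 0.0492 0.0541]
top 2.0 [ 0.3 -2.9] [42. 86.] 88.0 z [0.0458 0.0496 0.0535]
top 3.0 [-2.  -2.3] [87. 40.] 0.7 z [0.0456 0.0493 0.0537]
[]
bar ((499.193603515625, 172.65003967285156), (14.787317276000977, 61.34401321411133), 85.38002014160156)
side 1.0 [1.3 0.6] [41. 85.] 87.5 z [0.0457 0.0489 0.0521]
side 2.0 [2.  0.4] [42. 88.] 86.3 z [0.0459 0.0493 0.0527]
side 3.0 [ 1.6 -2.4] [40. 82.] 89.1 z [0.0459 0.049  0.0523]
[]
bar ((501.63385009765625, 174.6629180908203), (15.680770874023438, 62.054908752441406), 85.95311737060547)
```

View pics/side11.png

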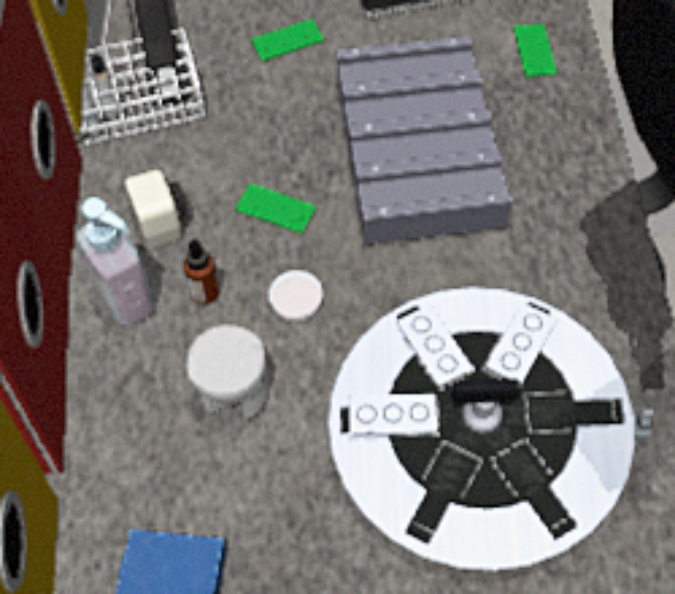

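The picture shows the plates on the three arms past the pointer, at (525,340), (435,345) and (390,413), with an empty arm at the pin (645,420). Handing in.

```bash
python3 -c "
from rig import bot
print(bot.hand_in())"
```

```text
the job is handed in; nothing more can be done
None
```

The job is handed in: all three plates in the stand (the fourth lane was empty) lie in outlines 1–3, about 3 mm or less off centre by my camera measurements, with the table at the third click and an empty arm at the pointer; the hand-in call gave no verdict.

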